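# Clear the jammed fittings at the feed track's throat

### The job

Two round steel fittings have wedged side by side in the mouth of the feed track. Nudge the one with the threaded stub straight back by a little more than its own diameter to break the jam, then slide the plain one through the narrow lane and press it home against the end stop with about 6 newtons, and after it slide the stub one up behind and press it against the plain one in the same gentle way. Slide them upright on the steel bed without lifting them and never force them against the rails, the stop or each other with more than 20 newtons, leave the spare fitting at the back of the track where it stands, and let go of everything at the end.

Things in the scene. Friction and masses are not known exactly. Their poses are not given: they have to be found in the camera images.
- track: fixed feed track: steel bed 285 x 150 x 6 mm, aluminium rails with tops 20 mm above the table. Origin: underside of the bed; x = feed direction (tray, mouth, lane, end stop), z up, lane centre line at y = 0. Along x: tray 110 mm wide from -152 mm (back wall) to -80; taper; mouth -47 to -12 mm; taper; lane +6 to +112 mm
- mouth (a point): point on the bed in the middle of the mouth (x = -28 mm of the track). The mouth's wall at +y is fixed, 32 mm from the centre line; at -y is a sprung steel plate that now squeezes the two wedged fittings at about 8 N, so pulling one back takes some newtons (friction varies) and drags the other along part of the way
- lane (a point): point on the bed on the centre line where the lane begins (x = +6 mm of the track); the lane is 37 mm wide between low rails, the fittings 32 mm
- spring_plate (a joint): sideways slide of the sprung plate of the mouth, m: 0 at rest (28 mm from the centre line), about 0.004 while two fittings are wedged side by side, 0.007 at most
- end_stop: fixed aluminium end stop in the lane, face 36 mm wide and 44 mm high above the bed (top 50 mm above the table). Origin: on the bed in the middle of the face that the fittings come up against; axes as the track's. It is set 88 to 100 mm along the track's x
- stub_fitting: loose steel fitting with a threaded stub on top, the piece to nudge back: upright cylinder 32 mm diameter and 56 mm high, then a stub 18 mm diameter and 14 mm high; about 0.3 kg (varies). Origin: centre of its underside (on the bed, 6 mm above the table), z up. It starts at x about -22 mm of the track, 16 mm to one side of the centre line (either side), touching the plain fitting
- plain_fitting: loose plain steel fitting with a dark bore in its flat top: upright cylinder 32 mm diameter and 56 mm high, about 0.3 kg (varies). Origin: centre of its underside, z up. It starts beside the stub fitting on the other side of the centre line
- spare_fitting: spare plain steel fitting, 32 mm diameter and 56 mm high, standing alone in the back of the wide tray, to be left alone. Origin: centre of its underside
Not all that is in view belongs to the job. What is shaped like the plain_fitting but turquoise is not meant.

How it is judged:
By the outcome, as a careful person would: the job done as asked, in the order asked, and still so for the second after the job is handed in, with the robot touching nothing.
It also fails if it takes over 72 s, if anything falls off the work surface, if the arm or the gripper's body presses on something with over 40 N, if the wrist force passes 120 N, or if a joint passes its speed limit or range.

### The arm

A 7-joint arm with a two-finger parallel gripper is mounted at the origin on a cart in front of the work surface, level with it; the furniture and walls round the work are solid. World frame = base frame: x ahead of the robot, y to its left, z up, the work surface at z = 0. Lengths are in m, angles in degrees, forces in N, time in s.
With the tool pointing down it reaches from about 0.4 to 0.925 m from the base axis. Payload 4.1 kg.
Tool frame: the origin (TCP) lies on the mounting face of the last link; the fingertips stand 173 mm ahead of it and the grasp point (between the pads) lies arm.pinch_z ahead of it (arm.pinch_z is the distance from the TCP to the grasp point, in m); z points along the fingers, y is the direction in which the jaws open and shut (so a half turn about z gives the same grasp; the last joint's range is limited). The gripper opens to 85 mm and grips with 20 to 120 N. Pads are 22 mm wide; open, the fingers measure 114 mm over their backs; the gripper's body (76 mm by 85 mm) begins 54 mm behind the grasp point. The pads swing forward as they close: fully open they stand 13 mm farther back than shut.
Start: joints at [-78.495, 22.827, 2.584, 88.041, -1.071, 69.15, -2.905], TCP at [0.192, 0.621, 0.405] pointing down, gripper open.
Joint ranges: [-161.44, 161.44], [-28.35, 127.94], [-78.24, 83.42], [0, 140.83], [-78.03, 258.03], [13.02, 114.36], [-168.23, 168.23]. Speed limits (degrees/s): [147.25, 147.25, 180, 180, 180, 180, 180].

### API

Orientations are given as a 3x3 rotation matrix whose columns are the frame's x, y, z axes.
In Python, from workcell import observe, optics, arm gives the robot as it stands.
- The arm moves only by the shell command python3 -m creep 'ROWS' [FORCE]. ROWS is JSON, a list that holds one entry, the list of rows, each a list of 7 numbers: the shift along the tool's x, y, z in mm, then the turn, a rotation vector about the tool's x, y, z in degrees, then the gripper command: -1 is shut, 1 is fully open, values between are in proportion. In form: [[[dx, dy, dz, wx, wy, wz, grip], ...]]. A call has 1 to 20 rows; each row shifts and turns the pose as measured when the row begins, along the tool's axes as they then stand; what a row does not reach is not made up. A row lasts 1/12 s, in which the tool goes at most 41.7 mm and 7.16 degrees, less where a joint would pass 70% of its speed; a pose out of reach is approached as far as the arm can. A call with a gripper value outside its range is refused whole. The fingers move at their own pace and stop on an object; FORCE is the grip in N (left out, the last holds). Time passes only in rows, so rows that do not move let the fingers close. It gives the time, the measured TCP pose, the force and the opening at its end, in the units of the state.
- observe(): the state, without advancing time (a new reading comes with each control period).
- optics.grab_frame(name): name is "scene" or "top" or "wrist"; returns a dict with "color" (420x560x3 uint8, blue, green, red), "fx", "fy", "cx", "cy" (pixels), "R" (3x3) and "t" (3): a world point X has camera coordinates R X + t; the wrist camera has in their place "T_tool_cam" (4x4, takes a point from camera to tool coordinates, whose origin is the TCP and whose axes are the flange's). Camera axes: x right, y down, z forward; pixel columns grow to the right and rows downward; lengths in m; the calibration is good to about 2 mm. The wrist camera is an equidistant fisheye: a pixel r from the principal point sees the ray r / f radians off the axis. A picture is of the moment at which its call begins: read the wrist's pose just before it. There is no depth.
- arm.finish_job(): hands the job in, once; it reports no verdict.
The state is a dict: "time_s": time; "joint_pos": joint angles; "joint_velocities": joint speeds; "tau": joint torques, N m; "eef_pos": TCP position; "eef_rot": TCP orientation; "wrist_force": force on the tool from outside, world axes, zero at the start; "torque": the same for the moment, N m; "width": finger opening in m.
Only numpy, scipy, OpenCV 4.12 (cv2) and the standard library are available. Lean on these libraries where they do the work, as an engineer would, in place of code of your own. Each camera call takes 0.05 s, during which the arm holds its last target.

## Working session

There is one attempt and no reset: what is moved stays moved. The work goes in short steps, Python scripts to look and compute and a shell command to move; the robot and the scene stay as the last step left them, time stands still between calls to the robot, and variables do not carry over. Pictures are saved under pics/ and viewed, and the job is handed in when it is done.

```bash
ls; mkdir -p pics; python3 - <<'E'
from workcell import observe, optics, arm
import cv2
s=observe(); print(s); print(arm.pinch_z)
for n in ["scene","top","wrist"]:
    f=optics.grab_frame(n); cv2.imwrite(f"pics/{n}0.png",f["color"])
    print(n,{k:v for k,v in f.items() if k!="color"})
E
```

```text
pics
{'time_s': 0.0, 'joint_pos': array([-78.49535052,  22.87060119,   2.57965224,  88.1125716 ,
        -1.0705256 ,  69.15107156,  -2.90475142]), 'joint_velocities': array([ 0.01034684,  0.07404373,  0.0127004 , -0.02804993,  0.00722457,
        0.06624904,  0.00442614]), 'tau': array([-4.70873547e-04, -4.75113845e+01,  1.36435535e+00, -2.54225224e+01,
        1.15276096e-02,  9.33069881e-03, -2.21470509e-05]), 'eef_pos': array([0.1918272 , 0.6207419 , 0.40369026]), 'eef_rot': array([[-9.55435851e-01,  2.95198494e-01, -4.29314775e-04],
       [ 2.95198771e-01,  9.55434025e-01, -1.87342008e-03],
       [-1.42848842e-04, -1.91666590e-03, -9.99998153e-01]]), 'wrist_force': array([ 0.27027895, -0.14106597,  0.687697  ]), 'torque': array([-0.00925666, -0.00282063,  0.03080421]), 'width': 0.0856559943033569}
0.1547
scene {'fx': 404.0934736842134, 'fy': 404.0934736842134, 'cx': 284.7088338871736, 'cy': 209.19277255760355, 'R': array([[-0.83027821, -0.5571057 ,  0.01647189],
       [-0.29197049,  0.40958162, -0.86428938],
       [ 0.47475396, -0.72240995, -0.50272512]]), 't': array([0.34906032, 0.22408099, 0.5675281 ])}
top {'fx': 422.2361958760586, 'fy': 422.2361958760586, 'cx': 286.77104259829196, 'cy': 210.6338385444612, 'R': array([[-0.00134993, -0.99924277,  0.03888522],
       [-0.99810222, -0.00104759, -0.06156993],
       [ 0.06156404, -0.03889454, -0.99734502]]), 't': array([-0.13540617,  0.49593602,  0.84614214])}
wrist {'fx': 325.19226210127806, 'fy': 325.19226210127806, 'cx': 283.21336960973974, 'cy': 212.99236473965377, 'T_tool_cam': array([[-6.33538684e-04, -9.47216386e-01, -3.20594318e-01,
         8.26591108e-02],
       [ 9.99999734e-01, -4.83798201e-04, -5.46725008e-04,
        -1.67724676e-04],
       [ 3.62763932e-04, -3.20594579e-01,  9.47216440e-01,
         3.14648227e-02],
       [ 0.00000000e+00,  0.00000000e+00,  0.00000000e+00,
         1.00000000e+00]])}
```

View pics/top0.png

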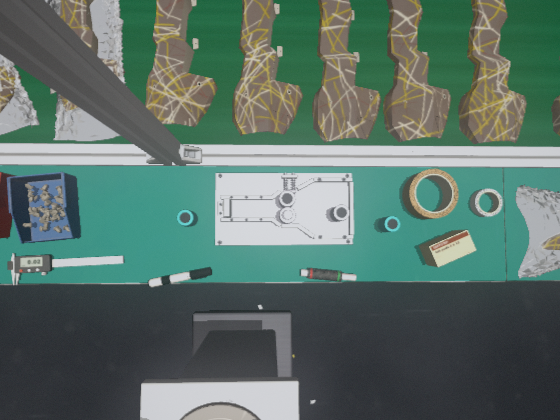

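View pics/scene0.png

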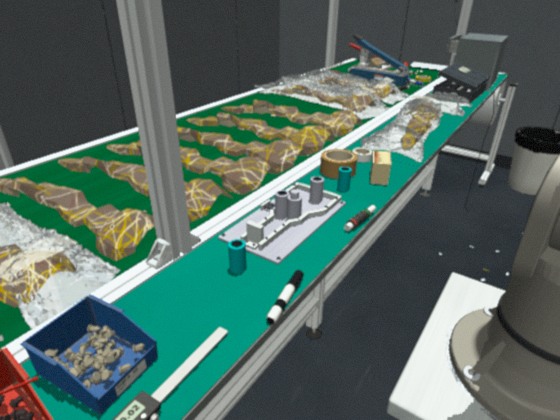

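View pics/wrist0.png

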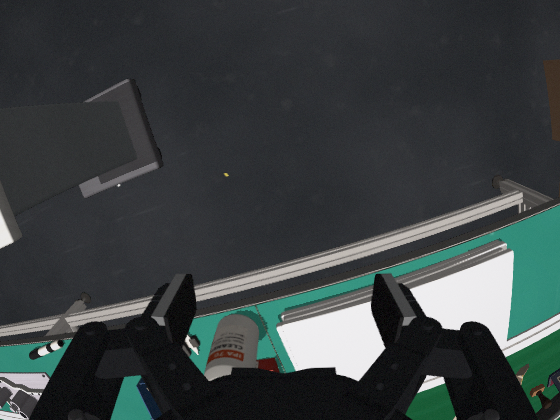

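```bash
python3 - <<'E'
import cv2
a=cv2.imread('pics/top0.png')[160:260,170:410]
cv2.imwrite('pics/top0z.png',cv2.resize(a,None,fx=3.33,fy=3.33,interpolation=cv2.INTER_CUBIC))
a=cv2.imread('pics/scene0.png')[160:280,210:370]
cv2.imwrite('pics/scene0z.png',cv2.resize(a,None,fx=5,fy=5,interpolation=cv2.INTER_CUBIC))
E
```

```text
(no output)
```

View pics/top0z.png

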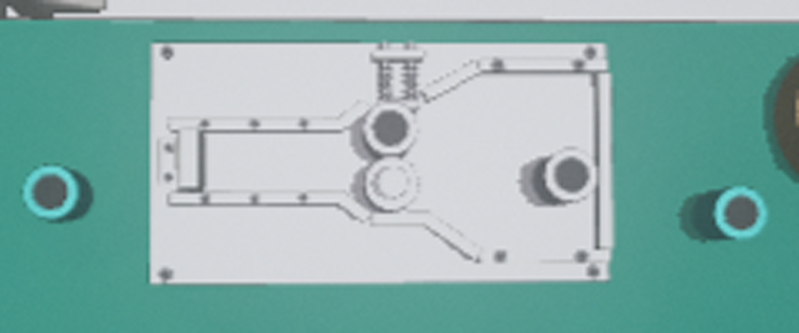

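View pics/scene0z.png

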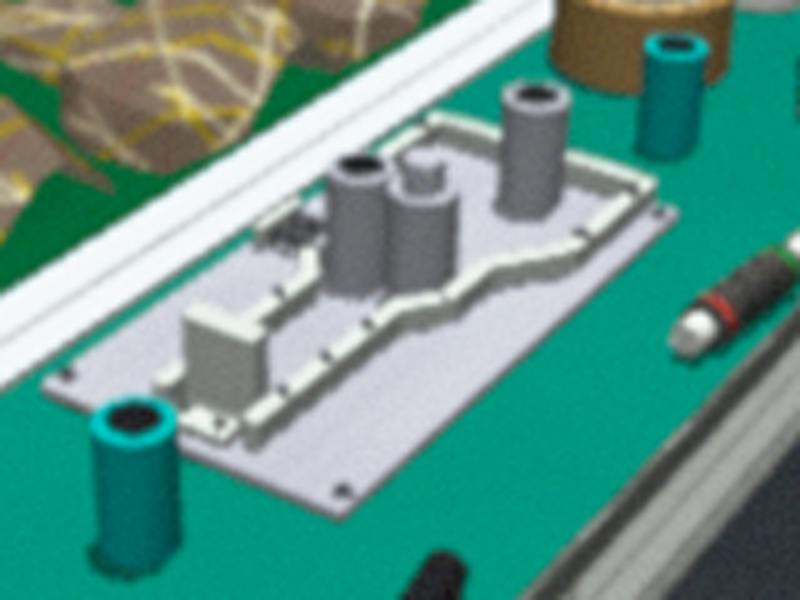

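```bash
cat > h.py <<'E'
import numpy as np, cv2
from workcell import observe, optics, arm
def ray(f,u,v,z):
    d=np.array([(u-f["cx"])/f["fx"],(v-f["cy"])/f["fy"],1.]); R=np.array(f["R"]);t=np.array(f["t"])
    c=-R.T@t; w=R.T@d; return c+w*(z-c[2])/w[2]
def wray(f,s,u,v,z):
    du,dv=u-f["cx"],v-f["cy"]; r=np.hypot(du,dv); th=r/f["fx"]
    d=np.array([du/r*np.sin(th),dv/r*np.sin(th),np.cos(th)]) if r>0 else np.array([0,0,1.])
    T=np.array(f["T_tool_cam"]);R=s["eef_rot"]
    c=s["eef_pos"]+R@T[:3,3]; w=R@(T[:3,:3]@d); return c+w*(z-c[2])/w[2]
def wproj(f,s,X):
    T=np.array(f["T_tool_cam"]);R=s["eef_rot"]
    p=T[:3,:3].T@(R.T@(np.array(X)-s["eef_pos"])-T[:3,3]); r=np.hypot(p[0],p[1]); th=np.arctan2(r,p[2])
    return f["cx"]+f["fx"]*th*p[0]/r, f["cy"]+f["fx"]*th*p[1]/r
E
python3 - <<'E'
from h import *
f=optics.grab_frame("top")
P=lambda x,y,z:ray(f,170+(x+.5)/3.33-.5,160+(y+.5)/3.33-.5,z)
for n,p in dict(TL=(151,43,.006),TR=(606,43,.006),BR=(609,281,.006),BL=(150,282,.006),backwall_t=(597,72,.02),backwall_b=(597,248,.02),
  stopface_t=(204,135,.05),stopface_b=(204,190,.05),plain=(389,128,.062),stub=(390,183,.076),spare=(571,174,.062),turqL=(50,191,.056),lane_t=(270,131,.02),lane_b=(270,193,.02),trayT=(530,72,.02)).items(): print(n,P(*p).round(4))
E
```

```text
TL [0.5755 0.0128 0.006 ]
TR [ 0.5769 -0.2723  0.006 ]
BR [ 0.4273 -0.2726  0.006 ]
BL [0.4272 0.0121 0.006 ]
backwall_t [ 0.5566 -0.2638  0.02  ]
backwall_b [ 0.4478 -0.2626  0.02  ]
stopface_t [ 0.5144 -0.0245  0.05  ]
stopface_b [ 0.4819 -0.0247  0.05  ]
plain [ 0.5176 -0.1332  0.062 ]
stub [ 0.4847 -0.1332  0.076 ]
spare [ 0.4908 -0.2399  0.062 ]
turqL [0.481  0.0638 0.056 ]
lane_t [ 0.5195 -0.0619  0.02  ]
lane_b [ 0.4815 -0.0621  0.02  ]
trayT [ 0.5564 -0.2221  0.02  ]
```

```bash
python3 - <<'E'
from h import *
f=optics.grab_frame("wrist"); s=observe()
for p in [(235,320),(260,320),(215,370),(235,370)]:
  print(p,wray(f,s,*p,0).round(3),wray(f,s,*p,.2).round(3))
ft=optics.grab_frame("top"); print(ray(ft,165,160,0),ray(ft,185,160,0))
E
python3 -m creep '[[[0,0,-41,0,0,-5.7,0],[0,0,-41,0,0,-5.7,0],[0,0,-41,0,0,-5.7,0]]]' 40
```

```text
(235, 320) [0.367 0.493 0.   ] [0.231 0.575 0.2  ]
(260, 320) [0.377 0.528 0.   ] [0.235 0.591 0.2  ]
(215, 370) [0.459 0.421 0.   ] [0.273 0.541 0.2  ]
(235, 370) [0.466 0.454 0.   ] [0.276 0.556 0.2  ]
[0.60232393 0.11727187 0.        ] [0.60256181 0.07601117 0.        ]
time_s: 0.55
eef_pos: [0.191, 0.6196, 0.5177]
eef_rot: [[-1.0, -0.011, -0.006], [-0.011, 1.0, -0.027], [0.006, -0.026, -1.0]]
wrist_force: [0.6, 0.8, -0.5]
width: 0.0516
```

```bash
python3 -m creep '[[[-15,-38,0,0,0,0,0],[-15,-38,0,0,0,0,0],[-15,-38,0,0,0,0,0],[-15,-38,0,0,0,0,0],[-15,-38,0,0,0,0,0],[-15,-38,0,0,0,0,0],[-15,-38,0,0,0,0,0],[-15,-38,0,0,0,0,0],[-15,-38,0,0,0,0,0],[-15,-38,0,0,0,0,0],[-15,-38,0,0,0,0,0],[-15,-38,0,0,0,0,0],[-15,-38,0,0,0,0,0],[-15,-38,0,0,0,0,0],[-15,-38,0,0,0,0,0],[-15,-38,0,0,0,0,0],[-15,-38,0,0,0,0,0],[-15,-38,0,0,0,0,0]]]'; python3 -c "
from h import *
print(observe()['joint_pos'])"
```

```text
time_s: 2.05
eef_pos: [0.4731, -0.0653, 0.5306]
eef_rot: [[-0.999, -0.034, 0.006], [-0.034, 0.999, 0.015], [-0.007, 0.015, -1.0]]
wrist_force: [0.2, 0.7, -0.3]
width: 0.0428
[-39.09974002  -0.36265218  42.28286121 100.43071844  -0.66854411
  79.52726488  95.26585028]
```

```bash
cat >> h.py <<'E'
from scipy.spatial.transform import Rotation as Ro
def goto(x,y,zp,yaw=0):
    """pinch target; yaw: world angle deg of rotation from (x=-X,y=+Y). prints tool shift mm, rotvec deg"""
    s=observe(); R=s["eef_rot"]; a=np.radians(yaw); c,sn=np.cos(a),np.sin(a)
    T=np.array([[c,-sn,0],[sn,c,0],[0,0,1]])@np.array([[-1,0,0],[0,1,0],[0,0,-1.]])
    rv=np.degrees(Ro.from_matrix(R.T@T).as_rotvec())
    tcp=np.array([x,y,zp+arm.pinch_z]); print("shift",(R.T@(tcp-s["eef_pos"])*1000).round(1),"rot",rv.round(2),"F",s["wrist_force"].round(1),"w",round(s["width"],4),"pinch",(s["eef_pos"]+R[:,2]*arm.pinch_z).round(4),"t",round(s["time_s"],2))
E
python3 -c "
from h import *
goto(.47,-.133,.2)"
```

```text
shift [  6.6 -70.2 174.8] rot [0.88 0.38 1.96] F [ 0.2  0.7 -0.3] w 0.0428 pinch [ 0.4741 -0.0629  0.3759] t 2.05
```

```bash
python3 -m creep '[[[1.3,-14,35,0.2,0,0.4,0.25],[1.3,-14,35,0.2,0.1,0.4,0.25],[1.3,-14,35,0.2,0.1,0.4,0.25],[1.3,-14,35,0.2,0.1,0.4,0.25],[1.3,-14,35,0.1,0.1,0.4,0.25],[0,0,0,0,0,0,0.25]]]'
python3 -c "
from h import *
goto(.47,-.133,.2)
s=observe();f=optics.grab_frame('wrist');cv2.imwrite('pics/w1.png',f['color']);cv2.imwrite('pics/t1.png',optics.grab_frame('top')['color'])
np.save('s1.npy',np.r_[s['eef_pos'],s['eef_rot'].ravel()])
for X in [(.5176,-.1332,.062),(.4847,-.1332,.076),(.4908,-.2399,.062)]: print(wproj(f,s,X))
"
```

```text
time_s: 2.55
eef_pos: [0.4711, -0.1487, 0.3536]
eef_rot: [[-1.0, 0.02, 0.015], [0.02, 1.0, -0.005], [-0.016, -0.005, -1.0]]
wrist_force: [-1.5, -0.0, -0.9]
width: 0.0537
shift [ 1.4 15.6 -1.2] rot [-0.3   0.89 -1.13] F [-1.5 -0.  -0.9] w 0.0537 pinch [ 0.4735 -0.1495  0.1989] t 2.55
(np.float64(303.66621862922483), np.float64(251.56817947089345))
(np.float64(304.72330121199036), np.float64(222.79762865823855))
(np.float64(182.8125261377075), np.float64(225.20911382609785))
```

View pics/w1.png

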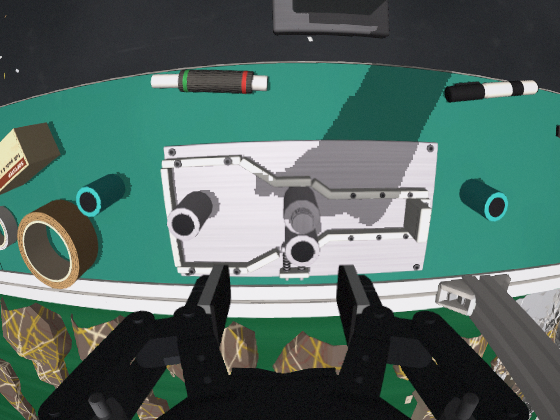

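```bash
python3 -c "
import cv2
a=cv2.imread('pics/w1.png')[150:280,160:440]
cv2.imwrite('pics/w1z.png',cv2.resize(a,None,fx=2.85,fy=2.85,interpolation=cv2.INTER_CUBIC))
a=cv2.imread('pics/w1.png')[190:270,260:340]
cv2.imwrite('pics/w1y.png',cv2.resize(a,None,fx=7,fy=7,interpolation=cv2.INTER_CUBIC))"
```

```text
(no output)
```

View pics/w1z.png

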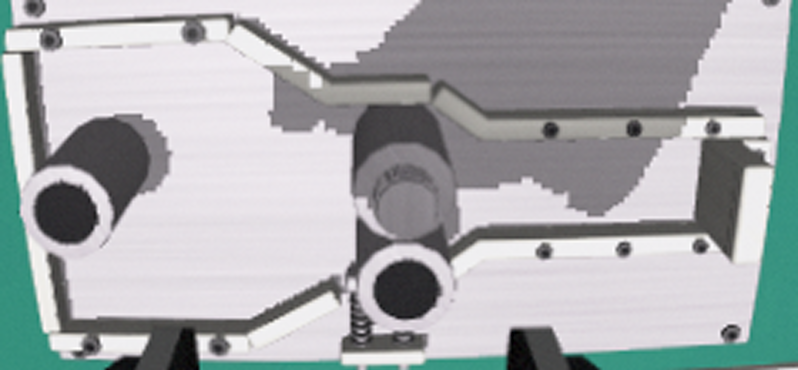

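View pics/w1y.png

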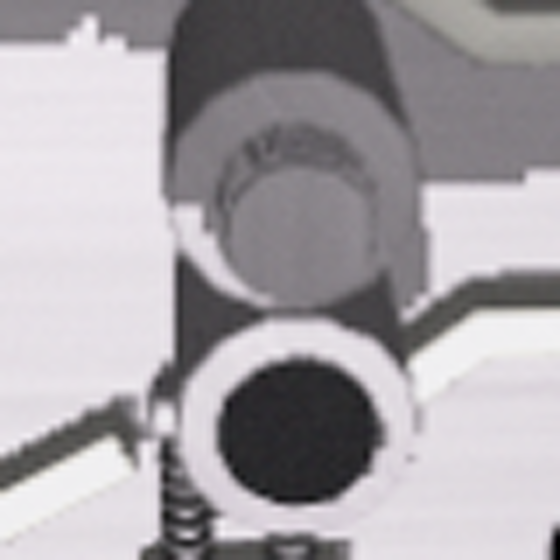

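```bash
python3 -c "
from h import *
a=np.load('s1.npy');s=dict(eef_pos=a[:3],eef_rot=a[3:].reshape(3,3));f=optics.grab_frame('wrist')
c=lambda x,y:(160+x/2.85,150+y/2.85)
print('stub',wray(f,s,302.6,222.8,.076),'plain',wray(f,s,302.4,250.7,.062),'spare',wray(f,s,*c(66,212),.062))
print('lane', wray(f,s,*c(560,138),.006),wray(f,s,*c(560,230),.02),'stop',wray(f,s,*c(742,262),.05),wray(f,s,*c(742,172),.05))
print('backwall',wray(f,s,*c(28,100),.02),wray(f,s,*c(44,270),.02))
goto(.486,-.1335,.1,0)
"
```

```text
stub [ 0.48466259 -0.13492214  0.076     ] plain [ 0.51670762 -0.13432977  0.062     ] spare [ 0.49001445 -0.23946922  0.062     ]
lane [ 0.48633675 -0.0756709   0.006     ] [ 0.51638829 -0.07689475  0.02      ] stop [ 0.51755584 -0.01787845  0.05      ] [ 0.4849415  -0.02247308  0.05      ]
backwall [ 0.4642688  -0.26355479  0.02      ] [ 0.52958939 -0.2664947   0.02      ]
shift [ -7.8  14.  105.8] rot [-0.21  1.64 -0.85] F [ 1.1 -0.4  0.5] w 0.0533 pinch [ 0.4794 -0.1476  0.2056] t 2.7
```

```bash
python3 -m creep '[[[-2,5,30,0,0.8,-0.4,0.25],[-2,5,30,0,0.8,-0.4,0.25],[-2,4,30,0,0,0,0.25],[0,0,0,0,0,0,0.25],[0,0,0,0,0,0,0.25]]]'
python3 -c "
from h import *
goto(.4845,-.134,.044,0)"
```

```text
time_s: 3.12
eef_pos: [0.4931, -0.1288, 0.2816]
eef_rot: [[-0.999, -0.012, 0.03], [-0.012, 1.0, 0.001], [-0.03, 0.0, -1.0]]
wrist_force: [0.7, -0.2, 0.6]
width: 0.0534
shift [11.2 -5.1 82.6] rot [0.03 1.72 0.68] F [ 0.7 -0.2  0.6] w 0.0534 pinch [ 0.4978 -0.1287  0.127 ] t 3.12
```

```bash
python3 -m creep '[[[4,-2,10,0,1.7,0.7,0.25],[0,0,0,0,0,0,0.25]]]'
python3 -c "
from h import *
goto(.4845,-.134,.044,0)"
python3 -m creep '[[[4,-2,0,0,1.5,0.3,0.25],[0,0,0,0,0,0,0.25],[0,0,0,0,0,0,0.25]]]'
python3 -c "
from h import *
goto(.4845,-.134,.044,0)"
```

```text
time_s: 3.28
eef_pos: [0.4914, -0.1302, 0.2755]
eef_rot: [[-1.0, -0.002, 0.006], [-0.002, 1.0, 0.002], [-0.006, 0.002, -1.0]]
wrist_force: [0.3, -0.1, -0.1]
width: 0.0534
shift [ 7.4 -4.  76.8] rot [0.1  0.33 0.11] F [ 0.3 -0.1 -0.1] w 0.0534 pinch [ 0.4923 -0.1299  0.1208] t 3.28
time_s: 3.53
eef_pos: [0.4892, -0.133, 0.2801]
eef_rot: [[-1.0, 0.004, -0.013], [0.004, 1.0, 0.002], [0.013, 0.002, -1.0]]
wrist_force: [0.0, -1.3, -0.6]
width: 0.0534
shift [ 3.7 -1.2 81.5] rot [ 0.1  -0.74 -0.21] F [ 0.  -1.3 -0.6] w 0.0534 pinch [ 0.4872 -0.1327  0.1255] t 3.53
```

```bash
python3 -m creep '[[[3,-1,8,0,-0.5,0,0.25],[0,0,8,0,0,0,0.25],[0,0,0,0,0,0,0.25]]]'
python3 -c "
from h import *
goto(.4845,-.134,.044,0)
cv2.imwrite('pics/w2.png',optics.grab_frame('wrist')['color'])"
```

```text
time_s: 3.78
eef_pos: [0.4876, -0.1345, 0.2667]
eef_rot: [[-1.0, 0.004, 0.004], [0.004, 1.0, 0.002], [-0.004, 0.002, -1.0]]
wrist_force: [0.4, 0.5, 0.1]
width: 0.0533
shift [ 3.4  0.4 68. ] rot [ 0.11  0.25 -0.22] F [0.4 0.5 0.1] w 0.0533 pinch [ 0.4883 -0.1342  0.112 ] t 3.78
```

View pics/w2.png

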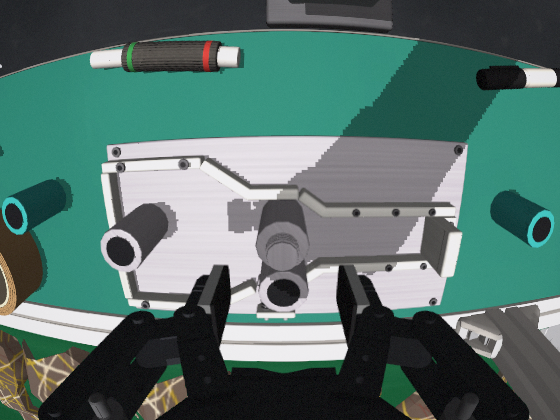

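```bash
python3 -c "
from h import *
s=observe();f=optics.grab_frame('wrist')
cv2.imwrite('pics/w2z.png',cv2.resize(f['color'][200:320,200:360],None,fx=5,fy=5,interpolation=cv2.INTER_CUBIC))
for X in [(.4845,-.134,.076),(.517,-.134,.062)]: print(np.array(wproj(f,s,X)), (np.array(wproj(f,s,X))-[200,200])*5)
print(f['T_tool_cam'][1])"
```

```text
[284.42157974 255.54819301] [422.10789869 277.74096505]
[284.47600942 291.66218331] [422.38004708 458.31091654]
[ 9.99999668e-01 -4.30555957e-04 -6.91308366e-04 -8.49031615e-05]
```

View pics/w2z.png

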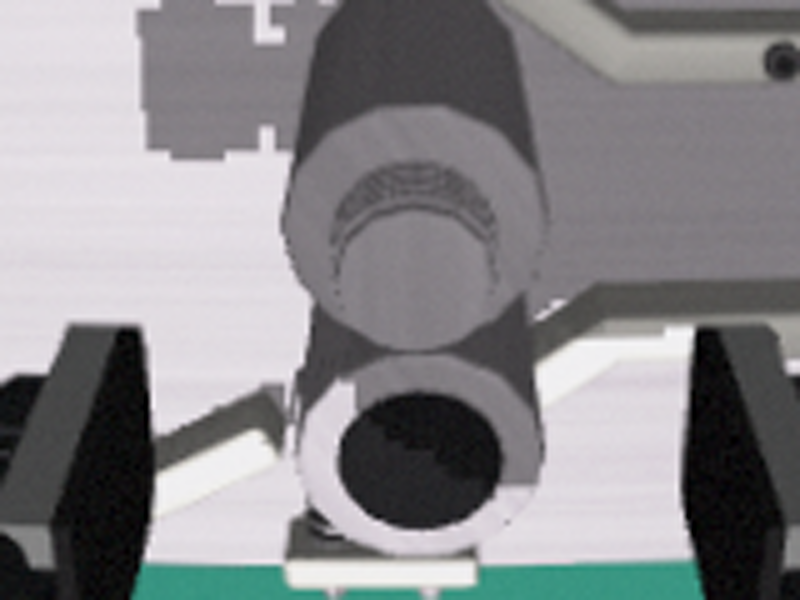

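```bash
python3 -m creep '[[[2.5,0,12,0,0.2,-0.2,0.25],[1,0,12,0,0,0,0.25],[0,0,12,0,0,0,0.25],[0,0,12,0,0,0,0.25],[0,0,0,0,0,0,0.25]]]'
python3 -c "
from h import *
goto(.4845,-.1345,.044,0)"
```

```text
time_s: 4.3
eef_pos: [0.4852, -0.1346, 0.2168]
eef_rot: [[-1.0, -0.001, 0.004], [-0.001, 1.0, 0.002], [-0.004, 0.001, -1.0]]
wrist_force: [-0.5, -0.0, -0.0]
width: 0.0535
shift [ 0.7  0.1 18.1] rot [0.09 0.22 0.08] F [-0.5 -0.  -0. ] w 0.0535 pinch [ 0.4858 -0.1344  0.0621] t 4.3
```

```bash
python3 -m creep '[[[0.7,0,9,0,0.2,0,0.25],[0,0,8,0,0,0,0.25],[0,0,0,0,0,0,0.1],[0,0,0,0,0,0,-0.05],[0,0,0,0,0,0,-0.15]]]' 30
python3 -c "
from h import *
goto(.4845,-.1345,.044,0)"
```

```text
time_s: 4.72
eef_pos: [0.4844, -0.1347, 0.1976]
eef_rot: [[-1.0, -0.002, -0.001], [-0.002, 1.0, 0.001], [0.001, 0.001, -1.0]]
wrist_force: [-0.4, -0.4, 0.4]
width: 0.0358
shift [-0.1  0.2 -1.1] rot [ 0.06 -0.07  0.09] F [-0.4 -0.4  0.4] w 0.0358 pinch [ 0.4842 -0.1345  0.0429] t 4.72
```

```bash
python3 -m creep '[[[0,0,0,0,0,0,-0.22],[0,0,0,0,0,0,-0.35],[0,0,0,0,0,0,-0.5],[0,0,0,0,0,0,-0.5]]]' 30
python3 -c "
from h import *
goto(.4845,-.1345,.044,0)"
```

```text
time_s: 5.05
eef_pos: [0.4844, -0.1349, 0.1981]
eef_rot: [[-1.0, -0.002, 0.0], [-0.002, 1.0, 0.0], [-0.0, 0.0, -1.0]]
wrist_force: [-0.0, -0.5, -3.3]
width: 0.0312
shift [-0.1  0.4 -0.6] rot [0.02 0.01 0.09] F [-0.  -0.5 -3.3] w 0.0312 pinch [ 0.4845 -0.1349  0.0434] t 5.05
```

```bash
python3 -m creep '[[[0,0,0.4,0,0,0,-0.5],[0,-1,0,0,0,0,-0.5]]]' 30
python3 -c "
from h import *
goto(.4845,-.1345,.044,0)"
```

```text
time_s: 5.22
eef_pos: [0.4845, -0.1353, 0.1981]
eef_rot: [[-1.0, -0.002, -0.0], [-0.002, 1.0, 0.002], [0.0, 0.002, -1.0]]
wrist_force: [0.6, 2.7, -3.5]
width: 0.0314
shift [-0.   0.8 -0.6] rot [ 0.13 -0.01  0.09] F [ 0.6  2.7 -3.5] w 0.0314 pinch [ 0.4845 -0.135   0.0434] t 5.22
```

```bash
python3 -m creep '[[[0,0,1,0,0,0,-0.5],[0,0,0.5,0,0,0,-0.5]]]' 30; python3 -m creep '[[[0,-2.5,0,0,0,0,-0.5],[0,-3,0,0,0,0,-0.5]]]'
```

```text
time_s: 5.38
eef_pos: [0.4846, -0.1356, 0.1981]
eef_rot: [[-1.0, -0.002, -0.0], [-0.002, 1.0, 0.004], [0.0, 0.004, -1.0]]
wrist_force: [-0.7, 0.0, 1.3]
width: 0.0311
time_s: 5.55
eef_pos: [0.4849, -0.1377, 0.1981]
eef_rot: [[-1.0, -0.003, -0.002], [-0.003, 1.0, 0.012], [0.002, 0.012, -1.0]]
wrist_force: [-1.1, 7.6, 4.1]
width: 0.0313
```

```bash
python3 -m creep '[[[0,-4,0,0.6,0,0,-0.5],[0,-4,0,0.6,0,0,-0.5],[0,-4,0,0.4,0,0,-0.5]]]'
python3 -c "
from h import *
goto(.4845,-.171,.044,0)"
```

```text
time_s: 5.8
eef_pos: [0.4857, -0.1425, 0.1981]
eef_rot: [[-1.0, -0.008, -0.007], [-0.008, 1.0, 0.001], [0.007, 0.001, -1.0]]
wrist_force: [-1.6, 6.6, 3.7]
width: 0.0315
shift [  1.5 -28.5  -0.6] rot [ 0.08 -0.4   0.45] F [-1.6  6.6  3.7] w 0.0315 pinch [ 0.4847 -0.1423  0.0434] t 5.8
```

```bash
python3 -m creep '[[[0,-5,0,0.5,-0.3,0.2,-0.5],[0,-5,0,0.5,-0.3,0.2,-0.5],[0,-5,0,0.3,-0.2,0.2,-0.5]]]'
python3 -c "
from h import *
goto(.4845,-.1705,.044,0)"
```

```text
time_s: 6.05
eef_pos: [0.485, -0.151, 0.1981]
eef_rot: [[-1.0, -0.003, -0.002], [-0.003, 1.0, -0.005], [0.002, -0.005, -1.0]]
wrist_force: [-1.7, 6.5, 6.1]
width: 0.0313
shift [  0.5 -19.5  -0.5] rot [-0.28 -0.11  0.15] F [-1.7  6.5  6.1] w 0.0313 pinch [ 0.4847 -0.1517  0.0434] t 6.05
```

```bash
python3 -m creep '[[[0,-5,0,0,-0.1,0,-0.5],[0,-5,0,0.2,-0.1,0,-0.5],[0,-5,0,0.2,-0.1,0.1,-0.5]]]'
python3 -c "
from h import *
goto(.4845,-.1705,.044,0)
cv2.imwrite('pics/w3.png',optics.grab_frame('wrist')['color'])"
```

```text
time_s: 6.3
eef_pos: [0.4849, -0.1608, 0.198]
eef_rot: [[-1.0, -0.005, -0.002], [-0.005, 1.0, 0.002], [0.002, 0.002, -1.0]]
wrist_force: [-1.8, 4.4, 4.5]
width: 0.0313
shift [ 0.5 -9.7 -0.7] rot [ 0.09 -0.1   0.31] F [-1.8  4.4  4.5] w 0.0313 pinch [ 0.4846 -0.1605  0.0433] t 6.3
```

View pics/w3.png

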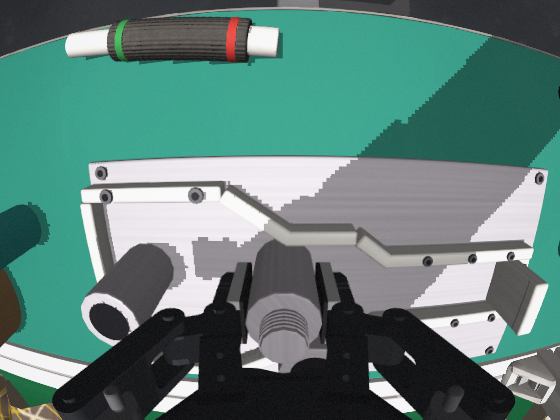

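```bash
python3 -m creep '[[[0,-5,0,0,-0.1,0.1,-0.5],[0,-5,0,0.1,0,0.1,-0.5],[0,-2,0,0.1,0,0,-0.5]]]'
python3 -c "
from h import *
goto(.4845,-.1705,.044,0)"
```

```text
time_s: 6.6
eef_pos: [0.4852, -0.1731, 0.1981]
eef_rot: [[-1.0, -0.002, 0.001], [-0.002, 1.0, -0.001], [-0.001, -0.001, -1.0]]
wrist_force: [0.2, 1.7, 0.9]
width: 0.0312
shift [ 0.6  2.6 -0.6] rot [-0.06  0.03  0.14] F [0.2 1.7 0.9] w 0.0312 pinch [ 0.4852 -0.1733  0.0434] t 6.6
```

```bash
python3 -m creep '[[[0,0,0,0,0,0,0],[0,0,0,0,0,0,0.08],[0,0,0,0,0,0,0.08],[0,0,-15,0,0,0,0.08],[0,0,-25,0,0,0,0.08],[0,0,-30,0,0,0,0.1],[0,0,-30,0,0,0,0.1],[0,0,0,0,0,0,0.1]]]'
python3 -c "
from h import *
goto(.4845,-.1705,.15,0)
s=observe();f=optics.grab_frame('wrist')
np.save('s1.npy',np.r_[s['eef_pos'],s['eef_rot'].ravel()])
cv2.imwrite('pics/w4.png',f['color']);print(s['joint_pos'])
cv2.imwrite('pics/t4.png',optics.grab_frame('top')['color'])
for X in [(.4845,-.1733,.076),(.517,-.14,.062)]: print(wproj(f,s,X))
"
```

```text
time_s: 7.27
eef_pos: [0.4845, -0.1759, 0.3002]
eef_rot: [[-1.0, 0.002, -0.002], [0.002, 1.0, -0.009], [0.002, -0.009, -1.0]]
wrist_force: [1.2, 0.0, 0.3]
width: 0.0472
shift [ 0.   5.4 -4.6] rot [-0.5  -0.14 -0.09] F [1.2 0.  0.3] w 0.0472 pinch [ 0.4841 -0.1773  0.1455] t 7.27
[-21.25282678  20.43411184  44.20223387 113.73815418 -17.19931563
  52.53323524 121.65425837]
(np.float64(290.6597796582835), np.float64(239.49748848700324))
(np.float64(335.7163297572747), np.float64(272.593041684503))
```

View pics/w4.png

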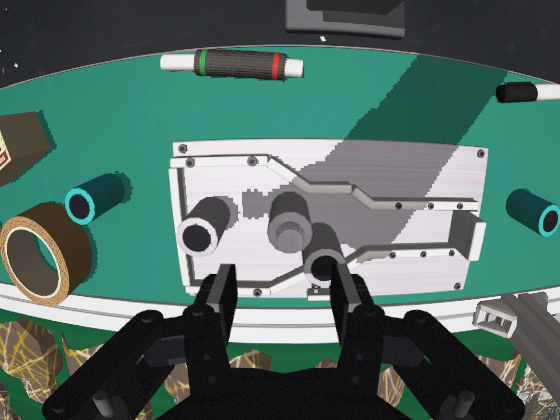

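```bash
python3 -c "
from h import *
a=np.load('s1.npy');s=dict(eef_pos=a[:3],eef_rot=a[3:].reshape(3,3));f=optics.grab_frame('wrist')
print('stub',wray(f,s,290,238,.076),'plain',wray(f,s,325,268,.062),'spare',wray(f,s,196,237,.062))
a=cv2.imread('pics/w4.png')[180:310,220:380]
cv2.imwrite('pics/w4z.png',cv2.resize(a,None,fx=5,fy=5,interpolation=cv2.INTER_CUBIC)[:600])
a=cv2.imread('pics/t4.png')[160:260,170:410]
cv2.imwrite('pics/t4z.png',cv2.resize(a,None,fx=3.33,fy=3.33,interpolation=cv2.INTER_CUBIC))
"
```

```text
stub [ 0.48345415 -0.17373182  0.076     ] plain [ 0.51305339 -0.14811476  0.062     ] spare [ 0.48918727 -0.24007485  0.062     ]
```

View pics/w4z.png

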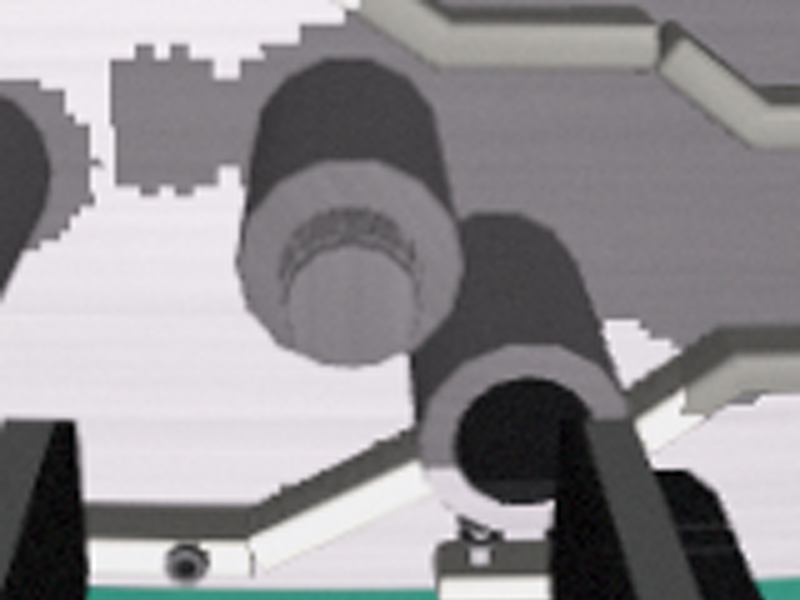

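View pics/t4z.png

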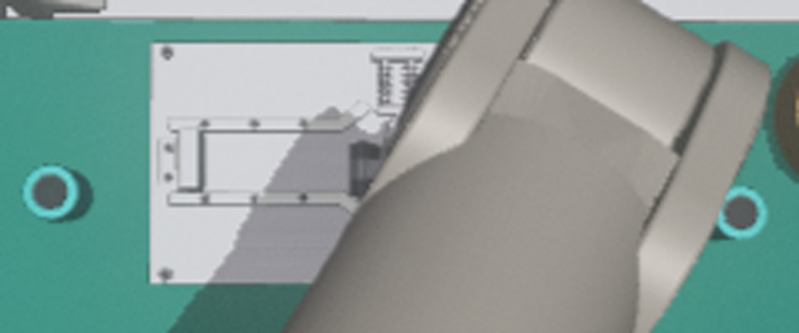

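```bash
python3 -m creep '[[[0,0,0,0,0,-6.5,0.15],[0,0,0,0,0,-6.5,0.15],[0,0,0,0,0,-6.5,0.15],[0,0,0,0,0,-6.5,0.15],[0,0,0,0,0,-6.5,0.15],[0,0,0,0,0,-6.5,0.15],[0,0,0,0,0,-6,0.15],[0,0,0,0,0,0,0.15]]]'
python3 -c "
from h import *
goto(.513,-.147,.11,45); print(observe()['joint_pos'])
"
```

```text
time_s: 8.08
eef_pos: [0.4774, -0.1714, 0.2822]
eef_rot: [[-0.679, -0.733, -0.036], [-0.734, 0.68, -0.004], [0.027, 0.024, -0.999]]
wrist_force: [0.1, 0.7, -1.4]
width: 0.0494
shift [-42.5  -9.9  16.2] rot [ 1.32 -1.57  2.2 ] F [ 0.1  0.7 -1.4] w 0.0494 pinch [ 0.4719 -0.172   0.1276] t 8.08
[-12.46556019  19.21324778  32.58842183 114.80777921 -11.99974523
  51.33548989 163.73275688]
```

```bash
python3 -m creep '[[[0,0,-15,0.5,-0.5,6,0.15],[0,0,-15,0.5,-0.5,7,0.15],[0,0,-2,0.3,-0.5,7,0.15],[0,0,-2,0,0,7,0.15],[0,0,-2,0,0,7,0.15],[0,0,-2,0,0,7,0.15],[0,0,-2,0,0,7,0.15],[0,0,-2,0,0,7,0.15],[0,0,-2,0,0,7,0.15],[0,0,-2,0,0,7,0.15]]]'
python3 -c "
from h import *
goto(.513,-.147,.12,-135); print(observe()['joint_pos'])
"
```

```text
time_s: 8.92
eef_pos: [0.4734, -0.1695, 0.3172]
eef_rot: [[-0.915, 0.403, -0.024], [0.403, 0.915, -0.003], [0.021, -0.012, -1.0]]
wrist_force: [-0.3, 0.1, -0.2]
width: 0.0491
shift [-28.   37.   41.5] rot [-1.6200e+00 -1.1000e-01  1.1122e+02] F [-0.3  0.1 -0.2] w 0.0491 pinch [ 0.4697 -0.1699  0.1625] t 8.92
[-26.24258453  19.11735233  49.38387323 114.0404236  -16.71303057
  55.65505653  97.67818698]
```

```bash
python3 -m creep '[[[0,0,0,0,-0.3,7,0.15],[0,0,0,0,-0.3,7,0.15],[0,0,0,0,-0.3,7,0.15],[0,0,0,0,0,7,0.15],[0,0,0,0,0,7,0.15],[0,0,0,0,0,7,0.15],[0,0,0,0,0,7,0.15],[0,0,0,0,0,7,0.15],[0,0,0,0,0,7,0.15],[0,0,0,0,0,7,0.15],[0,0,0,0,0,7,0.15],[0,0,0,0,0,7,0.15],[0,0,0,0,0,7,0.15],[0,0,0,0,0,7,0.15],[0,0,0,0,0,7,0.15]]]'
python3 -c "
from h import *
goto(.513,-.147,.12,-135); print(observe()['joint_pos'])
"
```

```text
time_s: 10.17
eef_pos: [0.4676, -0.165, 0.3026]
eef_rot: [[0.658, 0.752, -0.036], [0.753, -0.658, -0.015], [-0.034, -0.017, -0.999]]
wrist_force: [0.5, -0.8, 0.4]
width: 0.0494
shift [44.4 22.8 26. ] rot [-0.92  2.    3.83] F [ 0.5 -0.8  0.4] w 0.0494 pinch [ 0.4621 -0.1672  0.148 ] t 10.17
[-41.49164324  35.76084363  75.56711437 115.80298776 -37.88759151
  61.60337951  10.91542576]
```

```bash
python3 -m creep '[[[15,8,7,-0.4,0.8,1.5,0.15],[15,8,7,-0.3,0.6,1.2,0.15],[12,6,7,-0.2,0.4,1,0.15],[0,0,0,0,0,0,0.15],[0,0,0,0,0,0,0.15]]]'
python3 -c "
from h import *
goto(.513,-.147,.045,-135); print(observe()['joint_pos'])
s=observe();f=optics.grab_frame('wrist');cv2.imwrite('pics/w5.png',f['color'])
for X in [(.484,-.1735,.076),(.513,-.147,.062)]: print(wproj(f,s,X))
"
```

```text
time_s: 10.58
eef_pos: [0.5109, -0.1482, 0.274]
eef_rot: [[0.722, 0.692, -0.012], [0.692, -0.722, -0.007], [-0.013, -0.004, -1.0]]
wrist_force: [-0.4, -0.2, -0.5]
width: 0.049
shift [ 3.3  0.9 74.3] rot [-0.22  0.75 -1.19] F [-0.4 -0.2 -0.5] w 0.049 pinch [ 0.5091 -0.1492  0.1193] t 10.58
[-39.03367443  40.51653835  70.97401387 112.9038872  -43.9431017
  60.72135977   5.95304738]
(np.float64(283.9664077331404), np.float64(305.10826643638245))
(np.float64(285.5854412420843), np.float64(238.24148614447623))
```

View pics/w5.png

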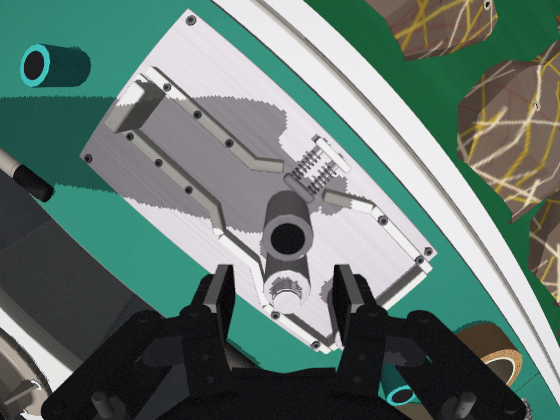

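```bash
python3 -c "
from h import *
s=observe();f=optics.grab_frame('wrist')
cv2.imwrite('pics/w5z.png',cv2.resize(f['color'][200:320,220:360],None,fx=5,fy=5,interpolation=cv2.INTER_CUBIC))
for X in [(.484,-.1735,.076),(.513,-.147,.062)]: print((np.array(wproj(f,s,X))-[220,200])*5)
"
```

```text
[322.12577862 527.23967061]
[330.42938402 193.08651299]
```

View pics/w5z.png

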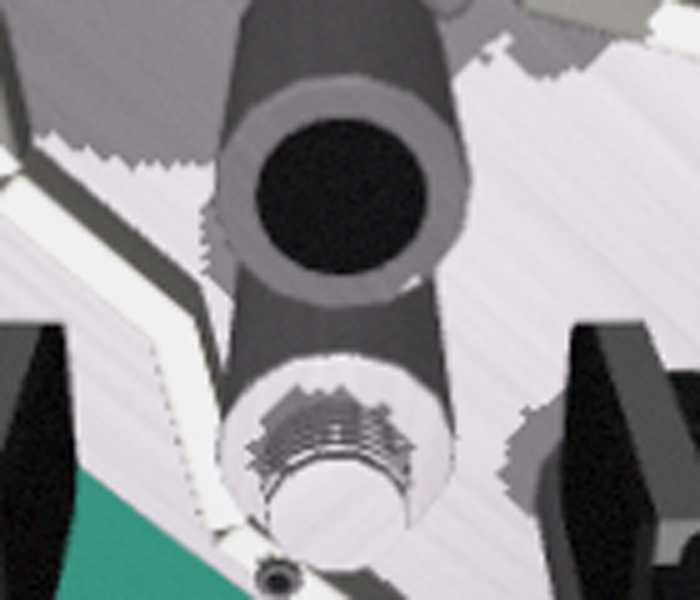

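```bash
python3 -m creep '[[[2.5,1,12,-0.2,0.5,-0.7,0.15],[0.5,0.5,12,0,0,0,0.15],[0,0,10,0,0,0,0.15],[0,0,0,0,0,0,0.15]]]'
python3 -c "
from h import *
goto(.5137,-.1476,.044,-135)
"
```

```text
time_s: 11.02
eef_pos: [0.5116, -0.1489, 0.2401]
eef_rot: [[0.716, 0.698, -0.001], [0.698, -0.716, -0.002], [-0.003, 0.001, -1.0]]
wrist_force: [-0.2, -0.2, 0.2]
width: 0.0489
shift [ 2.5  0.5 41.4] rot [ 0.05  0.14 -0.74] F [-0.2 -0.2  0.2] w 0.0489 pinch [ 0.5114 -0.1493  0.0854] t 11.02
```

```bash
python3 -m creep '[[[2.5,0.5,12,0,0.1,-0.7,0.15],[0,0,12,0,0,0,0.15],[0,0,9,0,0,0,0.15],[0,0,0,0,0,0,0.15]]]'
python3 -c "
from h import *
goto(.5137,-.1476,.044,-135)
"
```

```text
time_s: 11.35
eef_pos: [0.5126, -0.1487, 0.2055]
eef_rot: [[0.71, 0.704, -0.0], [0.704, -0.71, -0.001], [-0.001, 0.001, -1.0]]
wrist_force: [0.5, -0.1, -0.6]
width: 0.0491
shift [1.6 0.  6.8] rot [ 0.04  0.06 -0.22] F [ 0.5 -0.1 -0.6] w 0.0491 pinch [ 0.5125 -0.1489  0.0508] t 11.35
```

```bash
python3 -m creep '[[[1.5,0,7,0,0,-0.2,0.05],[0,0,0,0,0,0,-0.1],[0,0,0,0,0,0,-0.2],[0,0,0,0,0,0,-0.3],[0,0,0.3,0,0,0,-0.5],[0,0,0.3,0,0,0,-0.5]]]' 30
python3 -c "
from h import *
goto(.5137,-.1476,.044,-135)
"
```

```text
time_s: 11.85
eef_pos: [0.5134, -0.1482, 0.1979]
eef_rot: [[0.708, 0.706, -0.001], [0.706, -0.708, -0.001], [-0.001, 0.001, -1.0]]
wrist_force: [-1.6, 0.8, 1.4]
width: 0.0316
shift [ 0.6 -0.2 -0.8] rot [ 0.03  0.09 -0.08] F [-1.6  0.8  1.4] w 0.0316 pinch [ 0.5133 -0.1484  0.0432] t 11.85
```

```bash
python3 -m creep '[[[1.6,-5,0,0,0.1,0,-0.5],[1.6,-5,0,0,0,0,-0.5],[1.6,-5,0,0,0,0,-0.5]]]'
python3 -c "
from h import *
goto(.501,-.125,.044,-135)
"
```

```text
time_s: 12.1
eef_pos: [0.5059, -0.1339, 0.1979]
eef_rot: [[0.709, 0.705, 0.001], [0.705, -0.709, -0.001], [0.0, 0.002, -1.0]]
wrist_force: [1.2, -0.2, -1.3]
width: 0.0311
shift [ 2.9 -9.8 -0.8] rot [ 0.11 -0.01 -0.15] F [ 1.2 -0.2 -1.3] w 0.0311 pinch [ 0.5061 -0.1341  0.0432] t 12.1
```

```bash
python3 -m creep '[[[1.5,-5,0.5,0,0,0,-0.5],[1.5,-4,0.3,0.1,0,0,-0.5]]]'
python3 -c "
from h import *
goto(.501,-.125,.044,-135)
"
python3 -m creep '[[[0,0,0.3,0,0,-5,-0.5],[0,0,0.3,0,0,-5,-0.5]]]'
python3 -c "
from h import *
goto(.501,-.125,.044,-90)
"
```

```text
time_s: 12.27
eef_pos: [0.5017, -0.1251, 0.1979]
eef_rot: [[0.709, 0.705, 0.003], [0.705, -0.709, -0.003], [0.0, 0.004, -1.0]]
wrist_force: [0.2, -0.9, 0.3]
width: 0.0314
shift [-0.4 -0.6 -0.8] rot [ 0.23 -0.03 -0.15] F [ 0.2 -0.9  0.3] w 0.0314 pinch [ 0.5022 -0.1255  0.0432] t 12.27
time_s: 12.43
eef_pos: [0.5019, -0.1234, 0.1979]
eef_rot: [[0.57, 0.822, 0.004], [0.822, -0.57, -0.002], [0.0, 0.004, -1.0]]
wrist_force: [0.5, 0.4, 1.1]
width: 0.031
shift [-1.8  0.2 -0.8] rot [  0.24   0.06 -34.75] F [0.5 0.4 1.1] w 0.031 pinch [ 0.5024 -0.1237  0.0432] t 12.43
```

```bash
python3 -m creep '[[[0,0,0.2,0.1,0,-5,-0.5],[0,0,0.2,0,0,-5,-0.5],[0,0,0.2,0,0,-5,-0.5],[0,0,0.2,0,0,-5,-0.5]]]'
python3 -c "
from h import *
goto(.501,-.12,.044,-90)
"
```

```text
time_s: 12.77
eef_pos: [0.5016, -0.1208, 0.1979]
eef_rot: [[0.235, 0.972, 0.002], [0.972, -0.235, 0.001], [0.002, 0.002, -1.0]]
wrist_force: [0.1, -0.1, 1.1]
width: 0.0312
shift [ 0.6 -0.8 -0.8] rot [  0.1   -0.09 -13.59] F [ 0.1 -0.1  1.1] w 0.0312 pinch [ 0.5019 -0.1206  0.0432] t 12.77
```

```bash
python3 -m creep '[[[0,0,0.2,0.1,0,-5,-0.5],[0,0,0.2,0,0,-5,-0.5],[0,0,0.2,0,0,-3,-0.5]]]'
python3 -c "
from h import *
goto(.501,-.1,.044,-90); print(observe()['joint_pos'])
cv2.imwrite('pics/w6.png',optics.grab_frame('wrist')['color'])
cv2.imwrite('pics/t6.png',cv2.resize(optics.grab_frame('top')['color'][160:260,170:410],None,fx=3.33,fy=3.33))
"
```

```text
time_s: 13.02
eef_pos: [0.5008, -0.1197, 0.1979]
eef_rot: [[-0.004, 1.0, -0.001], [1.0, 0.004, 0.003], [0.003, -0.001, -1.0]]
wrist_force: [-0.1, -0.2, 0.4]
width: 0.0313
shift [19.7  0.3 -0.7] rot [-0.03 -0.16  0.21] F [-0.1 -0.2  0.4] w 0.0313 pinch [ 0.5007 -0.1192  0.0432] t 13.02
[-32.23881565  36.51412993  53.49258759 117.95607509 -41.44580141
  46.55163002  46.63227409]
```

View pics/w6.png

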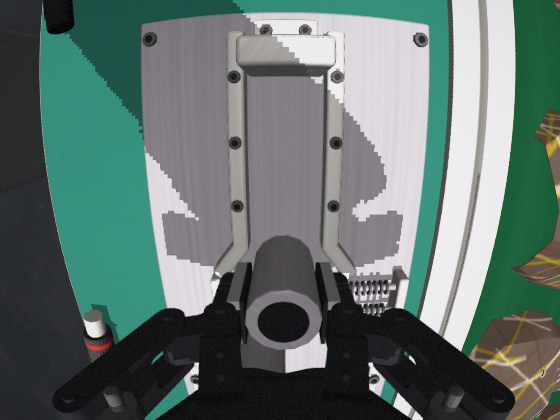

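View pics/t6.png

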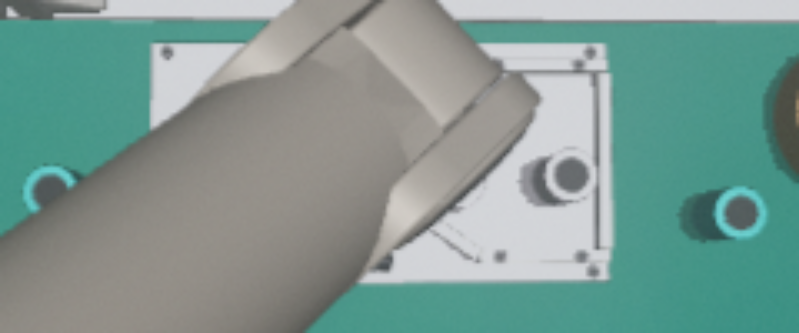

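```bash
python3 -c "
from h import *
a=cv2.imread('pics/w6.png')[20:280,200:370]
cv2.imwrite('pics/w6z.png',cv2.resize(a[:130],None,fx=4.6,fy=4.6,interpolation=cv2.INTER_CUBIC))
cv2.imwrite('pics/w6y.png',cv2.resize(a[130:],None,fx=4.6,fy=4.6,interpolation=cv2.INTER_CUBIC))
"
```

```text
(no output)
```

View pics/w6z.png

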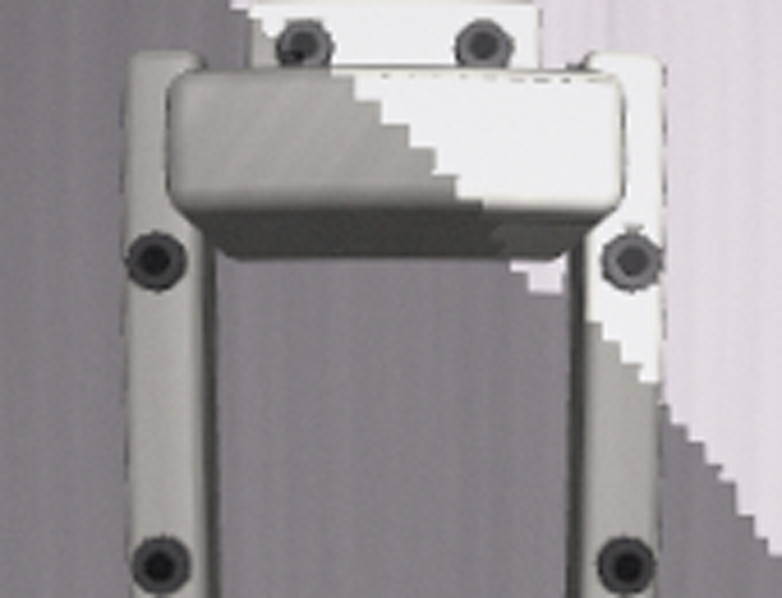

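View pics/w6y.png

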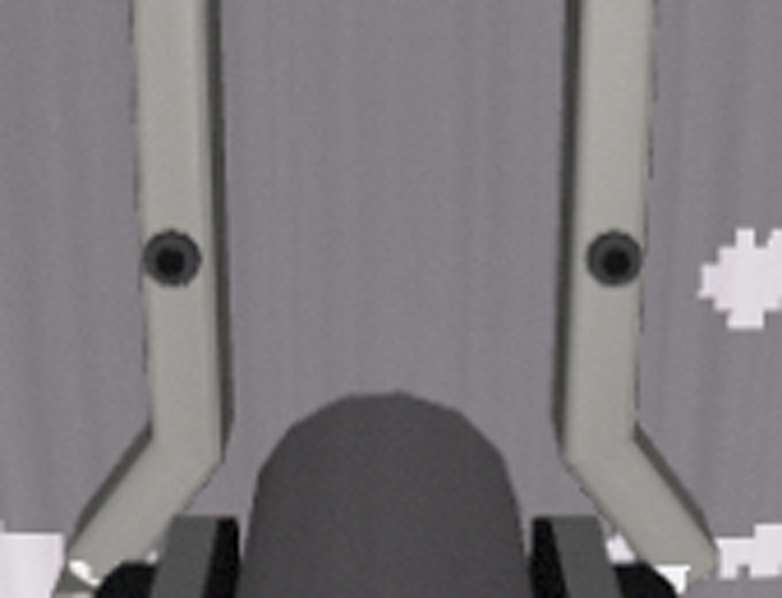

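```bash
python3 -c "
from h import *
s=observe();f=optics.grab_frame('wrist')
c=lambda x,y,o=0:(200+(x+.5)/4.6-.5,20+o+(y+.5)/4.6-.5)
for (a,b,r,o) in [(155,632,260,0),(160,627,565,0),(172,614,258,130)]:
  p=wray(f,s,*c(a,r,o),.02);q=wray(f,s,*c(b,r,o),.02);print(p,q,(p+q)/2)
for (a,b,r,o) in [(218,566,450,0),(228,558,250,130)]:
  p=wray(f,s,*c(a,r,o),.006);q=wray(f,s,*c(b,r,o),.006);print('inner',p,q,(p+q)/2)
print('stop',wray(f,s,*c(235,258),.006),wray(f,s,*c(555,258),.006))
goto(.501,-.06,.044,-90)
"
```

```text
[ 0.47843488 -0.0223019   0.02      ] [ 0.52445314 -0.02227687  0.02      ] [ 0.50144401 -0.02228939  0.02      ]
[ 0.47839251 -0.05256366  0.02      ] [ 0.52446405 -0.05257686  0.02      ] [ 0.50142828 -0.05257026  0.02      ]
[ 0.47852128 -0.08264733  0.02      ] [ 0.52424577 -0.08269709  0.02      ] [ 0.50138352 -0.08267221  0.02      ]
inner [ 0.48282615 -0.04168443  0.006     ] [ 0.5198628  -0.04169114  0.006     ] [ 0.50134447 -0.04168779  0.006     ]
inner [ 0.48284813 -0.08605537  0.006     ] [ 0.52005964 -0.08609508  0.006     ] [ 0.50145389 -0.08607522  0.006     ]
stop [ 0.48484351 -0.02097118  0.006     ] [ 0.51850863 -0.0209435   0.006     ]
shift [59.7  0.  -0.6] rot [-0.03 -0.2  -0.11] F [-1.4 -0.5  2.7] w 0.0311 pinch [ 0.5008 -0.1191  0.0432] t 13.17
```

```bash
python3 -m creep '[[[6,0.3,0,0,-0.2,0,-0.5],[6,0.3,0,0,0,0,-0.5],[6,0,0,0,0,0,-0.5],[6,0,0,0,0,0,-0.5]]]'
python3 -c "
from h import *
goto(.5014,-.037,.044,-90)
"
```

```text
time_s: 13.5
eef_pos: [0.5012, -0.0948, 0.1979]
eef_rot: [[0.008, 1.0, -0.0], [1.0, -0.008, -0.003], [-0.003, -0.0, -1.0]]
wrist_force: [-0.2, -1.8, -0.5]
width: 0.0311
shift [57.8 -0.3 -1. ] rot [-0.03  0.17 -0.45] F [-0.2 -1.8 -0.5] w 0.0311 pinch [ 0.5011 -0.0953  0.0432] t 13.5
```

```bash
python3 -m creep '[[[7,0.2,0.2,0,0.1,-0.2,-0.5],[7,0.2,0.2,0,0,-0.2,-0.5],[7,0,0.1,0,0,0,-0.5],[7,0,0.1,0,0,0,-0.5],[7,0,0.1,0,0,0,-0.5]]]'
python3 -c "
from h import *
goto(.5014,-.037,.044,-90)
"
```

```text
time_s: 13.92
eef_pos: [0.5026, -0.0567, 0.1979]
eef_rot: [[-0.0, 1.0, 0.002], [1.0, 0.0, -0.004], [-0.004, 0.002, -1.0]]
wrist_force: [-0.0, -2.1, 1.0]
width: 0.0312
shift [19.7 -1.2 -0.8] rot [0.12 0.25 0.  ] F [-0.  -2.1  1. ] w 0.0312 pinch [ 0.5029 -0.0573  0.0432] t 13.92
```

```bash
python3 -m creep '[[[5,-1,0.1,0.1,0.2,0,-0.5],[4,-0.5,0.1,0,0.1,0,-0.5],[2,0,0.1,0,0,0,-0.5]]]'
python3 -c "
from h import *
goto(.5014,-.037,.044,-90)
"
```

```text
time_s: 14.17
eef_pos: [0.5015, -0.0432, 0.1979]
eef_rot: [[-0.002, 1.0, 0.001], [1.0, 0.002, 0.001], [0.001, 0.001, -1.0]]
wrist_force: [-0.4, -2.8, 2.4]
width: 0.0309
shift [ 6.2 -0.1 -0.8] rot [ 0.07 -0.06  0.14] F [-0.4 -2.8  2.4] w 0.0309 pinch [ 0.5017 -0.043   0.0432] t 14.17
```

```bash
python3 -m creep '[[[1.5,0,0,0,0,0,-0.5],[1.5,0,0,0,0,0,-0.5]]]'; python3 -m creep '[[[1,0,0,0,0,0,-0.5],[1,0,0,0,0,0,-0.5]]]'
```

```text
time_s: 14.33
eef_pos: [0.5013, -0.0398, 0.1979]
eef_rot: [[-0.002, 1.0, 0.001], [1.0, 0.002, 0.001], [0.001, 0.001, -1.0]]
wrist_force: [0.7, -1.8, 2.2]
width: 0.0314
time_s: 14.5
eef_pos: [0.5012, -0.0379, 0.1979]
eef_rot: [[-0.002, 1.0, 0.001], [1.0, 0.002, 0.001], [0.001, 0.001, -1.0]]
wrist_force: [-0.0, -5.0, 1.2]
width: 0.0313
```

```bash
python3 -m creep '[[[1,0,0,0,0,0,-0.5]]]'; python3 -m creep '[[[1,0,0,0,0,0,-0.5]]]'
```

```text
time_s: 14.58
eef_pos: [0.5011, -0.0377, 0.1979]
eef_rot: [[-0.001, 1.0, 0.002], [1.0, 0.001, -0.001], [-0.001, 0.002, -1.0]]
wrist_force: [0.8, -5.1, -0.3]
width: 0.0316
time_s: 14.67
eef_pos: [0.501, -0.0374, 0.1979]
eef_rot: [[-0.0, 1.0, 0.002], [1.0, 0.0, -0.003], [-0.003, 0.002, -1.0]]
wrist_force: [0.8, -5.1, 0.8]
width: 0.0306
```

```bash
python3 -m creep '[[[1.4,0,0,0,0.1,0,-0.5]]]'; python3 -m creep '[[[1.5,0,0,0,0,0,-0.5]]]'
```

```text
time_s: 14.75
eef_pos: [0.5009, -0.0372, 0.1979]
eef_rot: [[0.001, 1.0, 0.003], [1.0, -0.001, -0.003], [-0.003, 0.003, -1.0]]
wrist_force: [0.8, -7.7, -0.4]
width: 0.0316
time_s: 14.83
eef_pos: [0.5008, -0.0369, 0.198]
eef_rot: [[0.002, 1.0, 0.004], [1.0, -0.002, -0.006], [-0.006, 0.004, -1.0]]
wrist_force: [1.0, -5.6, -1.4]
width: 0.0308
```

```bash
python3 -m creep '[[[1.3,0.2,0.2,0.2,0.2,0,-0.5]]]';python3 -m creep '[[[1.3,0.2,0.2,0.1,0.2,0,-0.5]]]'; python3 -c "
from h import *
cv2.imwrite('pics/w7.png',optics.grab_frame('wrist')['color'])
s=observe();print(s['wrist_force'],s['eef_pos'])"
```

```text
time_s: 14.92
eef_pos: [0.501, -0.0369, 0.1979]
eef_rot: [[0.004, 1.0, 0.002], [1.0, -0.004, -0.005], [-0.005, 0.002, -1.0]]
wrist_force: [1.1, -6.6, 0.8]
width: 0.0313
time_s: 15.0
eef_pos: [0.5012, -0.0371, 0.1979]
eef_rot: [[0.005, 1.0, 0.001], [1.0, -0.005, -0.004], [-0.004, 0.001, -1.0]]
wrist_force: [-0.6, -5.4, 1.3]
width: 0.0311
[ 4.08602791e-03 -6.71153224e+00  1.52830603e+00] [ 0.50119669 -0.03709644  0.19790646]
```

View pics/w7.png

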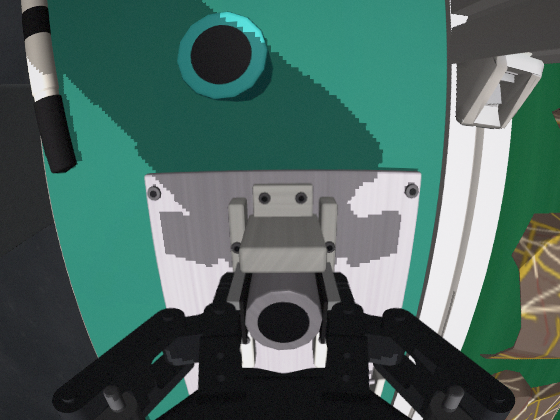

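```bash
python3 -m creep '[[[1.6,0,0,0,0.1,-0.2,-0.5]]]'; python3 -m creep '[[[1.6,0,0,0,0.1,0,-0.5]]]'; python3 -m creep '[[[1.6,0,0,0,0.1,0,-0.5]]]';python3 -m creep '[[[0.2,0,0,0,0,0,-0.2],[0,0,0,0,0,0,0],[0,0,0,0,0,0,0.08],[0,0,0,0,0,0,0.08]]]'
```

```text
time_s: 15.13
eef_pos: [0.5011, -0.0369, 0.198]
eef_rot: [[0.004, 1.0, 0.002], [1.0, -0.004, -0.005], [-0.005, 0.002, -1.0]]
wrist_force: [0.4, -5.9, -1.2]
width: 0.0314
time_s: 15.22
eef_pos: [0.5009, -0.0368, 0.198]
eef_rot: [[0.005, 1.0, 0.002], [1.0, -0.005, -0.006], [-0.006, 0.002, -1.0]]
wrist_force: [0.6, -7.3, -1.3]
width: 0.0313
time_s: 15.3
eef_pos: [0.5008, -0.0366, 0.198]
eef_rot: [[0.007, 1.0, 0.003], [1.0, -0.007, -0.007], [-0.007, 0.003, -1.0]]
wrist_force: [1.3, -6.8, 0.1]
width: 0.031
time_s: 15.63
eef_pos: [0.4998, -0.0336, 0.1967]
eef_rot: [[0.007, 1.0, -0.002], [1.0, -0.007, -0.001], [-0.001, -0.002, -1.0]]
wrist_force: [0.2, -0.4, 0.5]
width: 0.0459
```

```bash
python3 -m creep '[[[-2,0,-8,0,0,0,0.08],[-1,0,-20,0,0,0,0.08],[0,0,-30,0,0,0,0.1],[0,0,-30,0,0,0,0.12],[-20,0,-10,0,0,0,0.12],[-35,0,0,0,0,0,0.12],[-35,0,0,0,0,0,0.12],[-20,0,0,0,0,0,0.12],[0,0,0,0,0,0,0.12],[0,0,0,0,0,0,0.12]]]'
python3 -c "
from h import *
goto(.484,-.1735,.12,-90);print(observe()['joint_pos'])
s=observe();f=optics.grab_frame('wrist');cv2.imwrite('pics/w8.png',f['color'])
for X in [(.484,-.1735,.076),(.501,-.037,.062)]: print(wproj(f,s,X))
np.save('s1.npy',np.r_[s['eef_pos'],s['eef_rot'].ravel()])
"
```

```text
time_s: 16.47
eef_pos: [0.5008, -0.1463, 0.3027]
eef_rot: [[-0.003, 1.0, -0.003], [1.0, 0.003, 0.006], [0.006, -0.003, -1.0]]
wrist_force: [0.0, 1.2, -0.2]
width: 0.0477
shift [-27.3 -16.8  27.9] rot [-0.18 -0.32  0.2 ] F [ 0.   1.2 -0.2] w 0.0477 pinch [ 0.5003 -0.1454  0.148 ] t 16.47
[-36.81088547  29.2902558   63.28954584 112.91473538 -31.48036868
  57.51856069  41.75168658]
(np.float64(260.1187440423675), np.float64(274.6485247666144))
(np.float64(285.6939725896333), np.float64(67.39972603662216))
```

View pics/w8.png

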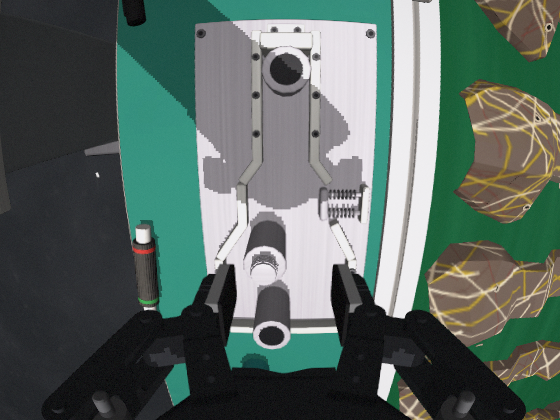

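```bash
python3 -c "
from h import *
a=cv2.imread('pics/w8.png')[200:360,200:360]
cv2.imwrite('pics/w8z.png',cv2.resize(a[:120],None,fx=5,fy=5,interpolation=cv2.INTER_CUBIC))
a=cv2.imread('pics/w8.png')[20:120,230:350]
cv2.imwrite('pics/w8y.png',cv2.resize(a,None,fx=5,fy=5,interpolation=cv2.INTER_CUBIC))
"
```

```text
(no output)
```

View pics/w8z.png

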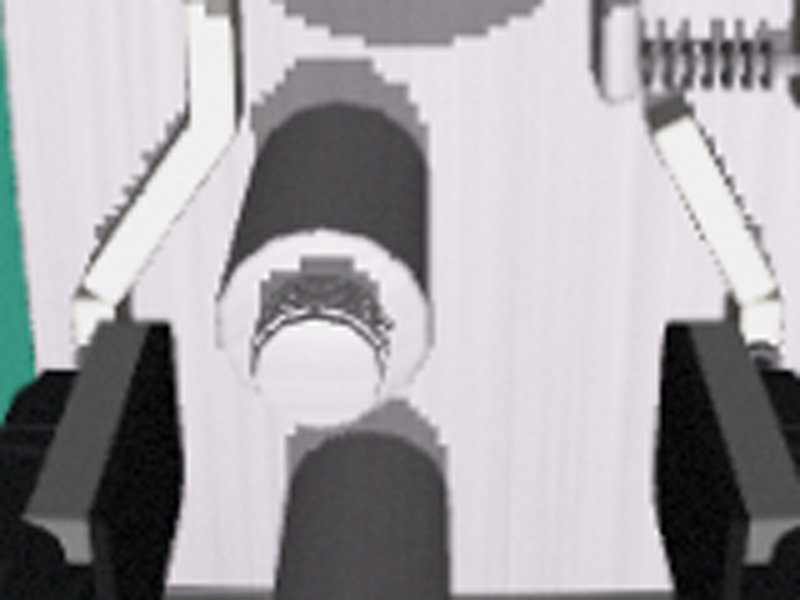

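View pics/w8y.png

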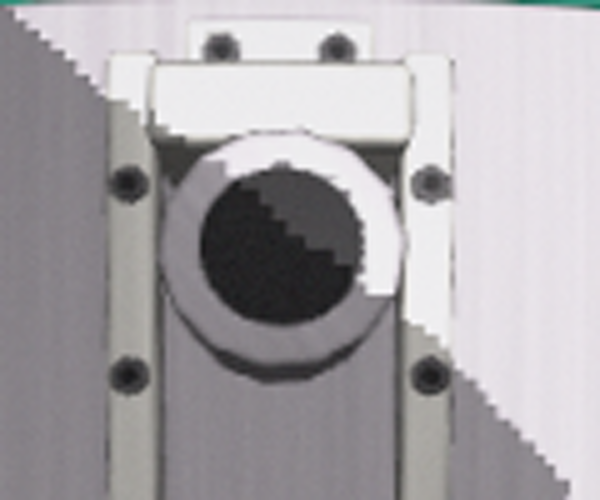

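```bash
python3 -m creep '[[[-14,-8,12,-0.1,-0.2,0,0.12],[-13,-7,12,0,0,0,0.12],[0,0,3,0,0,0,0.12],[0,0,0,0,0,0,0.12],[0,0,0,0,0,0,0.12]]]'
python3 -c "
from h import *
goto(.4853,-.1735,.044,-90)
s=observe();f=optics.grab_frame('wrist');cv2.imwrite('pics/w9.png',cv2.resize(f['color'][200:320,200:360],None,fx=5,fy=5,interpolation=cv2.INTER_CUBIC))
for X in [(.4853,-.1735,.076)]: print((np.array(wproj(f,s,X))-200)*5)
"
```

```text
time_s: 16.93
eef_pos: [0.4876, -0.1669, 0.2749]
eef_rot: [[-0.014, 1.0, -0.002], [1.0, 0.014, 0.007], [0.007, -0.002, -1.0]]
wrist_force: [0.2, 0.2, 0.1]
width: 0.0479
shift [-7.1 -2.3 76.1] rot [-0.1  -0.38  0.78] F [0.2 0.2 0.1] w 0.0479 pinch [ 0.4873 -0.1659  0.1202] t 16.93
[400.7141789  338.26899309]
```

View pics/w9.png

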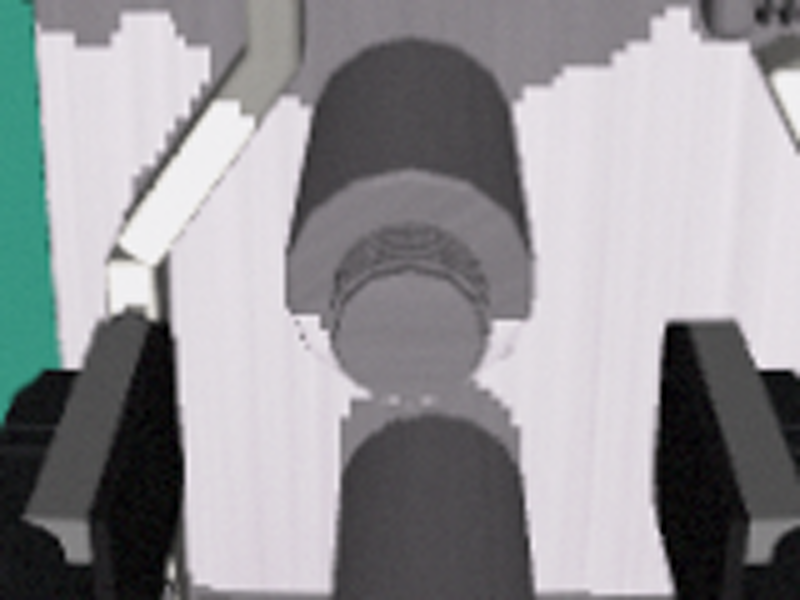

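```bash
python3 -m creep '[[[-4,-1.5,12,-0.1,-0.3,0.5,0.12],[-3,-0.5,12,0,0,0.3,0.12],[0,0,12,0,0,0,0.12],[0,0,0,0,0,0,0.12]]]'
python3 -c "
from h import *
goto(.4858,-.173,.044,-90)
"
```

```text
time_s: 17.32
eef_pos: [0.4881, -0.1709, 0.2364]
eef_rot: [[-0.005, 1.0, 0.003], [1.0, 0.005, 0.002], [0.002, 0.003, -1.0]]
wrist_force: [-0.3, 0.4, -0.1]
width: 0.0478
shift [-2.1 -2.4 37.7] rot [ 0.18 -0.1   0.3 ] F [-0.3  0.4 -0.1] w 0.0478 pinch [ 0.4886 -0.1706  0.0817] t 17.32
```

```bash
python3 -m creep '[[[-2,-2,8,0.1,-0.1,0.2,0.12],[0,-0.5,12,0,0,0,0.12],[0,0,11,0,0,0,0.12],[0,0,0,0,0,0,0.12]]]'
python3 -c "
from h import *
goto(.4858,-.173,.044,-90)
"
```

```text
time_s: 17.65
eef_pos: [0.4852, -0.173, 0.2011]
eef_rot: [[-0.001, 1.0, -0.001], [1.0, 0.001, 0.0], [0.0, -0.001, -1.0]]
wrist_force: [-0.0, -0.0, 0.2]
width: 0.0482
shift [0.  0.6 2.4] rot [-0.06 -0.    0.06] F [-0.  -0.   0.2] w 0.0482 pinch [ 0.485  -0.173   0.0464] t 17.65
```

```bash
python3 -m creep '[[[0,0.6,2,0,0,0,0.05],[0,0,0,0,0,0,-0.1],[0,0,0,0,0,0,-0.2],[0,0,0,0,0,0,-0.3],[0,0,0.4,0,0,0,-0.5],[0,0,0.4,0,0,0,-0.5]]]' 30
python3 -c "
from h import *
goto(.5014,-.12,.044,-90)
"
```

```text
time_s: 18.15
eef_pos: [0.4858, -0.1736, 0.1982]
eef_rot: [[-0.0, 1.0, -0.001], [1.0, 0.0, 0.0], [0.0, -0.001, -1.0]]
wrist_force: [-1.2, -0.0, 2.6]
width: 0.0311
shift [53.5 15.6 -0.5] rot [-0.07 -0.03  0.01] F [-1.2 -0.   2.6] w 0.0311 pinch [ 0.4856 -0.1735  0.0435] t 18.15
```

```bash
python3 -m creep '[[[4,4,0.1,0,0,0,-0.5],[4,4,0.1,0,0,0,-0.5],[4,4,0.1,0,0,0,-0.5],[4,3,0.1,0,0,0,-0.5]]]'
python3 -c "
from h import *
goto(.5014,-.069,.044,-90)
"
```

```text
time_s: 18.48
eef_pos: [0.5005, -0.1583, 0.1982]
eef_rot: [[0.002, 1.0, -0.002], [1.0, -0.002, -0.002], [-0.002, -0.002, -1.0]]
wrist_force: [-1.3, -1.5, 1.3]
width: 0.0314
shift [89.3  0.6 -0.7] rot [-0.1   0.13 -0.14] F [-1.3 -1.5  1.3] w 0.0314 pinch [ 0.5003 -0.1586  0.0435] t 18.48
```

```bash
python3 -m creep '[[[6,0.5,0.1,-0.1,0.1,-0.1,-0.5],[7,0.3,0.1,0,0.1,0,-0.5],[7,0,0.1,0,0.1,0,-0.5],[7,0,0.1,0,0.1,0,-0.5]]]'
python3 -c "
from h import *
goto(.5014,-.069,.044,-90)
"
```

```text
time_s: 18.82
eef_pos: [0.5036, -0.1293, 0.1982]
eef_rot: [[-0.0, 1.0, 0.004], [1.0, 0.0, 0.002], [0.002, 0.004, -1.0]]
wrist_force: [0.1, -1.9, 0.3]
width: 0.0311
shift [60.3 -2.1 -0.4] rot [ 0.21 -0.1   0.03] F [ 0.1 -1.9  0.3] w 0.0311 pinch [ 0.5041 -0.129   0.0435] t 18.82
```

```bash
python3 -m creep '[[[4,-2.5,0.1,0.2,-0.1,0,-0.5],[4,-0.5,0.1,0,0,0,-0.5]]]'
python3 -c "
from h import *
goto(.5014,-.069,.044,-90)
"
```

```text
time_s: 18.98
eef_pos: [0.5011, -0.1192, 0.1982]
eef_rot: [[-0.002, 1.0, 0.001], [1.0, 0.002, 0.0], [0.0, 0.001, -1.0]]
wrist_force: [-0.9, -1.9, 1.4]
width: 0.0317
shift [50.2  0.4 -0.5] rot [ 0.08 -0.01  0.14] F [-0.9 -1.9  1.4] w 0.0317 pinch [ 0.5013 -0.1191  0.0435] t 18.98
```

```bash
python3 -m creep '[[[6,0.3,0.1,0,0,0,-0.5],[6,0,0.1,0,0,0,-0.5],[6,0,0.1,0,0,0,-0.5]]]'
python3 -c "
from h import *
goto(.5014,-.069,.044,-90)
"
```

```text
time_s: 19.23
eef_pos: [0.5009, -0.1, 0.1982]
eef_rot: [[-0.001, 1.0, 0.002], [1.0, 0.001, -0.001], [-0.001, 0.002, -1.0]]
wrist_force: [1.0, -2.2, 0.5]
width: 0.031
shift [31.   0.5 -0.5] rot [0.11 0.04 0.09] F [ 1.  -2.2  0.5] w 0.031 pinch [ 0.5012 -0.1001  0.0435] t 19.23
```

```bash
python3 -m creep '[[[6,0.2,0.1,0.1,0,0,-0.5],[6,0,0.1,0,0,0,-0.5],[5,0,0.1,0,0,0,-0.5],[3,0,0.1,0,0,0,-0.5]]]'
python3 -c "
from h import *
goto(.5014,-.069,.044,-90)
cv2.imwrite('pics/w10.png',optics.grab_frame('wrist')['color'])
"
```

```text
time_s: 19.57
eef_pos: [0.5013, -0.0778, 0.1982]
eef_rot: [[-0.002, 1.0, 0.001], [1.0, 0.002, -0.002], [-0.002, 0.001, -1.0]]
wrist_force: [-0.3, -2.0, 2.3]
width: 0.0311
shift [ 8.8  0.1 -0.5] rot [0.05 0.09 0.1 ] F [-0.3 -2.   2.3] w 0.0311 pinch [ 0.5014 -0.0781  0.0435] t 19.57
```

View pics/w10.png

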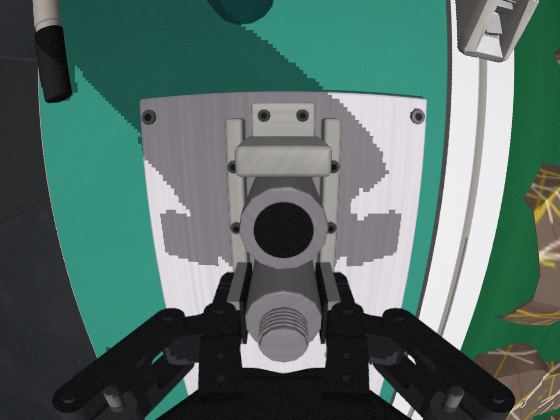

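```bash
python3 -m creep '[[[2.5,0,0.1,0,0,0,-0.5],[2,0,0,0,0,0,-0.5]]]'; python3 -m creep '[[[1.2,0,0,0,0,0,-0.5],[1,0,0,0,0,0,-0.5]]]'; python3 -m creep '[[[1,0,0,0,0,0,-0.5]]]'
```

```text
time_s: 19.78
eef_pos: [0.5013, -0.0729, 0.1982]
eef_rot: [[-0.002, 1.0, 0.001], [1.0, 0.002, -0.002], [-0.002, 0.001, -1.0]]
wrist_force: [1.6, -1.5, 1.8]
width: 0.0312
time_s: 19.95
eef_pos: [0.5013, -0.0706, 0.1982]
eef_rot: [[-0.002, 1.0, 0.001], [1.0, 0.002, -0.002], [-0.002, 0.001, -1.0]]
wrist_force: [0.6, -2.6, 1.4]
width: 0.0314
time_s: 20.03
eef_pos: [0.5013, -0.0697, 0.1982]
eef_rot: [[-0.001, 1.0, 0.001], [1.0, 0.001, -0.002], [-0.002, 0.001, -1.0]]
wrist_force: [0.2, -2.6, 1.4]
width: 0.0314
```

```bash
python3 -m creep '[[[1,0,0,0,0,0,-0.5]]]'; python3 -m creep '[[[1,0,0,0,0,0,-0.5]]]'; python3 -m creep '[[[1.2,0,0,0,0,0,-0.5]]]'
```

```text
time_s: 20.12
eef_pos: [0.5012, -0.0688, 0.1982]
eef_rot: [[-0.001, 1.0, 0.001], [1.0, 0.001, -0.002], [-0.002, 0.001, -1.0]]
wrist_force: [1.2, -2.9, 1.7]
width: 0.0311
time_s: 20.2
eef_pos: [0.5012, -0.0684, 0.1982]
eef_rot: [[-0.001, 1.0, 0.002], [1.0, 0.001, -0.004], [-0.004, 0.002, -1.0]]
wrist_force: [0.2, -5.5, -0.4]
width: 0.0315
time_s: 20.28
eef_pos: [0.501, -0.068, 0.1982]
eef_rot: [[0.0, 1.0, 0.002], [1.0, -0.0, -0.006], [-0.006, 0.002, -1.0]]
wrist_force: [1.0, -6.4, 0.1]
width: 0.0314
```

```bash
python3 -m creep '[[[1.5,0,0.1,0.1,0.3,0,-0.5]]]'; python3 -m creep '[[[1.5,0,0.1,0,0.3,0,-0.5]]]'; python3 -m creep '[[[1.5,0,0.1,0,0.2,0,-0.5]]]'
```

```text
time_s: 20.37
eef_pos: [0.501, -0.0681, 0.1983]
eef_rot: [[0.001, 1.0, 0.002], [1.0, -0.001, -0.005], [-0.005, 0.002, -1.0]]
wrist_force: [0.8, -9.8, -1.7]
width: 0.0315
time_s: 20.45
eef_pos: [0.5008, -0.0684, 0.1982]
eef_rot: [[0.003, 1.0, 0.003], [1.0, -0.003, -0.004], [-0.004, 0.003, -1.0]]
wrist_force: [-0.3, -7.2, -0.1]
width: 0.0314
time_s: 20.53
eef_pos: [0.5006, -0.0685, 0.1982]
eef_rot: [[0.004, 1.0, 0.004], [1.0, -0.004, -0.003], [-0.003, 0.004, -1.0]]
wrist_force: [1.0, -6.5, 0.0]
width: 0.0311
```

```bash
python3 -m creep '[[[1.3,0.1,0,0.1,0,-0.1,-0.5]]]';python3 -m creep '[[[0,0,0,0,0,0,-0.2],[0,0,0,0,0,0,0],[0,0,0,0,0,0,0.08],[0,0,0,0,0,0,0.08]]]'
python3 -c "
from h import *
goto(.501,-.069,.044,-90)
cv2.imwrite('pics/w11.png',optics.grab_frame('wrist')['color'])
"
```

```text
time_s: 20.62
eef_pos: [0.5007, -0.0682, 0.1983]
eef_rot: [[0.004, 1.0, 0.003], [1.0, -0.004, -0.005], [-0.005, 0.003, -1.0]]
wrist_force: [2.3, -3.5, -1.3]
width: 0.0315
time_s: 20.95
eef_pos: [0.5, -0.065, 0.1969]
eef_rot: [[0.003, 1.0, -0.002], [1.0, -0.003, 0.002], [0.002, -0.002, -1.0]]
wrist_force: [1.1, 0.4, 0.0]
width: 0.0459
shift [-4.   1.1 -1.8] rot [-0.09 -0.09 -0.17] F [1.1 0.4 0. ] w 0.0459 pinch [ 0.4997 -0.0648  0.0422] t 20.95
```

View pics/w11.png

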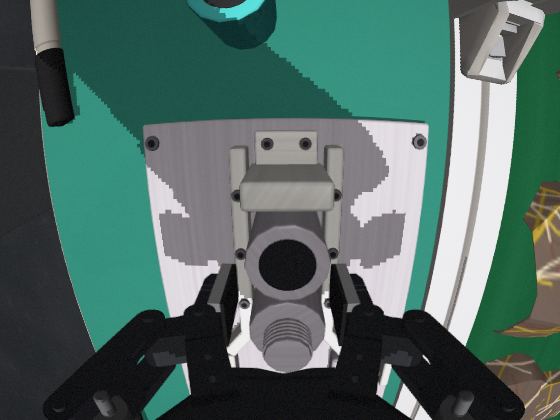

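Released. Rise straight up, back off toward the robot and check from above.

```bash
python3 -m creep '[[[-1,0,-8,0,0,0,0.08],[0,0.5,-20,0,0,0,0.08],[0,0,-30,0,0,0,0.1],[0,0,-30,0,0,0,0.1],[0,0,-30,0,0,0,0.1],[-20,0,-30,0,0,0,0.1],[-38,-10,0,0,0,0,0.1],[-38,-10,0,0,0,0,0.1],[-20,0,0,0,0,0,0.1],[0,0,0,0,0,0,0.1],[0,0,0,0,0,0,0.1]]]'
python3 -c "
from h import *
s=observe();f=optics.grab_frame('wrist');cv2.imwrite('pics/w12.png',f['color'])
cv2.imwrite('pics/w12z.png',cv2.resize(f['color'][20:220,180:380],None,fx=3,fy=3,interpolation=cv2.INTER_CUBIC))
cv2.imwrite('pics/sc12.png',cv2.resize(optics.grab_frame('scene')['color'][160:280,210:370],None,fx=5,fy=5,interpolation=cv2.INTER_CUBIC))
for X in [(.5014,-.069,.076),(.5014,-.037,.062),(.4900,-.2395,.062),(.5014,-.021,.05)]: print((np.array(wproj(f,s,X))-[180,20])*3)
"
```

```text
time_s: 21.92
eef_pos: [0.4804, -0.1842, 0.3564]
eef_rot: [[-0.004, 1.0, -0.002], [1.0, 0.004, 0.005], [0.005, -0.002, -1.0]]
wrist_force: [0.6, 0.1, 0.1]
width: 0.047
[398.8138028  139.84842672]
[394.46549961  32.12968589]
[343.56726455 736.00053049]
[390.81271147 -11.02076359]
```

View pics/w12.png

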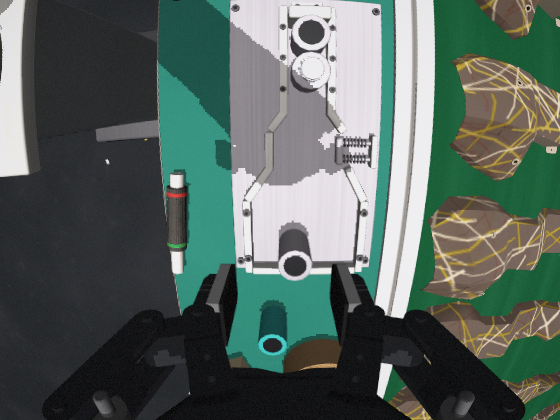

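View pics/w12z.png

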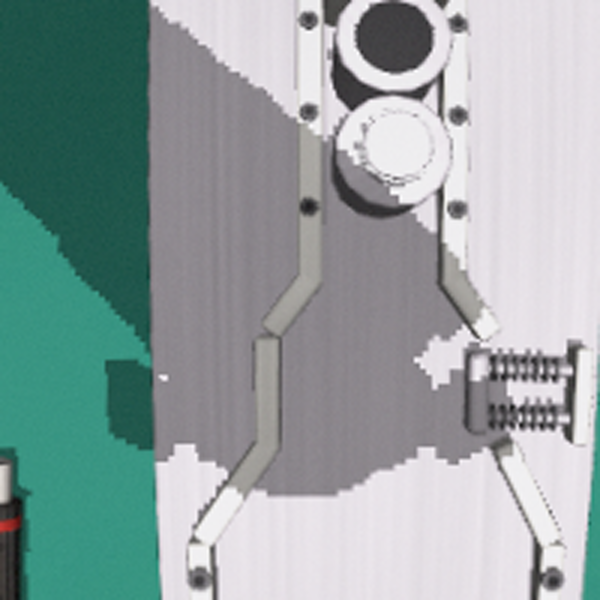

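View pics/sc12.png

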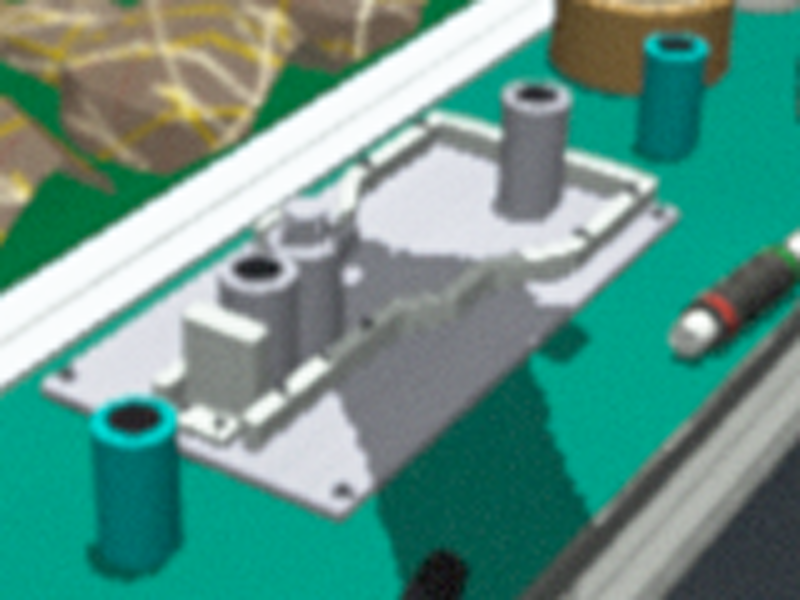

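```bash
python3 -c "
from h import *
f=optics.grab_frame('top')
cv2.imwrite('pics/t13.png',cv2.resize(f['color'][180:240,200:300],None,fx=8,fy=8,interpolation=cv2.INTER_CUBIC))
R,t=f['R'],f['t']
for X in [(.5014,-.069,.076),(.5014,-.037,.062)]:
  p=R@np.array(X)+t; print(((f['fx']*p[0]/p[2]+f['cx'])-200)*8,((f['fy']*p[1]/p[2]+f['cy'])-180)*8)
"
```

```text
424.4904599061599 206.75163201619716
294.17223213304555 210.77529916066374
```

View pics/t13.png

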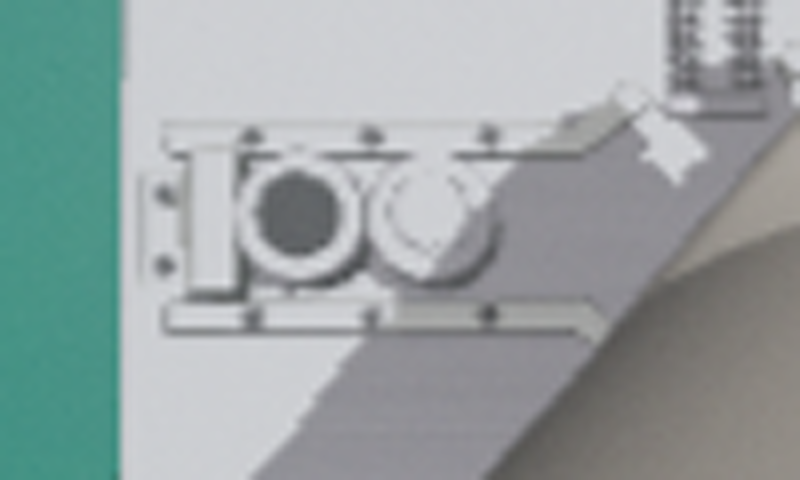

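```bash
python3 -c "
from h import *
s=observe();print(s['wrist_force'],s['time_s']);print(arm.finish_job())"
```

```text
[ 0.15630121  0.02073729 -1.0162824 ] 22.0667
the job is handed in; nothing more can be done
None
```

The job is done and handed in at 22.1 s. No verdict came back.

- **Breaking the jam:** I gripped the stub fitting by its body and slid it straight back about 39 mm. That is nearer 7 mm over its diameter than the few millimetres you may have had in mind. Resistance was 7.6 N at most, and the plain fitting was dragged back about 14 mm with it.
- **Plain fitting:** I slid it through the lane and pressed it against the end stop at 5–8 N, measured at the wrist. That reading includes about 2 N of bed friction.
- **Stub fitting:** I slid it up behind the plain one and pressed mostly at 6–7 N, with one reading of 9.8 N. I then opened the gripper and withdrew upward.

**Last checks:**
- In the top view the two fitting centres are about 32 mm apart, so they are touching, and the plain one is at the stop. One wrist-camera reading put both about 1 mm short of the stop, which is within the camera's accuracy.
- The spare fitting stands where it was, and the gripper is clear.

**Lifting:** when I first gripped the stub fitting, and once briefly while sliding the plain one, the wrist carried some of the weight (up to 3.5 N on the stub). The tool rose about 0.5 mm at the first grip. I pressed down again each time before going on, but I can't rule out a brief lift of a fraction of a millimetre.

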